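# Vibration reading on a vacuum pump

## Robot

A 6-joint arm with a two-finger parallel gripper is mounted at the origin on the work surface. World frame = base frame: x ahead of the robot, y to its left, z up, the work surface at z = 0. Lengths are in m, angles in degrees, forces in N, time in s.
With the tool pointing down it reaches from about 0.35 to 0.975 m from the base axis. Payload 17.4 kg.
Tool frame: the origin (TCP) lies at the very end of the fingers, on their centre line; the grasp point (between the pads) lies bot.grasp_offset behind it (bot.grasp_offset is the distance from the TCP to the grasp point, in m); z points along the fingers, y is the direction in which the jaws open and shut (so a half turn about z gives the same grasp; the last joint's range is limited). The gripper opens to 85 mm and grips with 20 to 120 N. Pads are 22 mm wide; open, the fingers measure 114 mm over their backs; the gripper's body (76 mm by 85 mm) begins 54 mm behind the grasp point. The pads swing forward as they close: fully open they stand 13 mm farther back than shut.
Start: joints at [-72.869, 6.646, 82.598, -0, 90.757, -2.166], TCP at [0.223, -0.637, 0.231] pointing down, gripper open.
Joint ranges: [-162.19, 162.19], [-47.58, 125.68], [4.15, 143.07], [-65.23, 245.23], [0.69, 171.88], [-170.13, 170.13]. Speed limits (degrees/s): [108.29, 108.29, 127.2, 180, 180, 180].

## Interface

Orientations are given as [roll, pitch, yaw] about the fixed x, y, z axes, in that order (R = Rz(yaw) Ry(pitch) Rx(roll)).
In Python, from workcell import bot gives the robot as it stands. The module is installed in compiled form; this text tells all that it offers.
- The arm moves only by the tool apply_moves, never from a script. Its argument "series" is a list of rows, each an object of numbers: "tx", "ty", "tz": the shift along the tool's x, y, z in mm; "ax", "ay", "az": the turn, a rotation vector about the tool's x, y, z in rad; "claw": the finger opening in mm, from 0 to 85.4. In form: [{"tx": .., "ty": .., "tz": .., "ax": .., "ay": .., "az": .., "claw": ..}, ...]. A call has exactly 10 rows; each row shifts and turns the pose as measured when the row begins, along the tool's axes as they then stand; what a row does not reach is not made up. A row lasts 1/10 s, in which the tool goes at most 50 mm and 8.59 degrees, less where a joint would pass 70% of its speed; a pose out of reach is approached as far as the arm can. A call is refused whole if a number of a shift passes 50 or a number of a turn 0.15, either way. A call with a gripper value outside its range is refused whole. The fingers move at their own pace and stop on an object; "newtons" is the grip in N (left out, the last holds). Time passes only in rows, so rows that do not move let the fingers close, or fill a call up. It gives the time, the measured TCP pose, the force and the opening at its end, in the units of the state.
- bot.state(): the state, without advancing time (a new reading comes with each control period).
- bot.get_image(name): name is "scene" or "top" or "wrist"; returns the picture (400x640x3 uint8, red, green, blue); there is no depth.
- bot.camera_model(name): a dict with "fx", "fy", "cx", "cy" (pixels), "k1" (the pictures are not rectified: a ray, as slopes to the right and down, at radius r is drawn at 1 + k1 r^2 times it, then the intrinsics apply), "extrinsics" (4x4, takes a point from camera to world coordinates); the wrist camera has in their place "tool_from_camera" (4x4, takes a point from camera to tool coordinates, whose origin is the TCP and whose axes are the flange's). Camera axes: x right, y down, z forward; pixel columns grow to the right and rows downward; lengths in m; the calibration is good to about 2 mm. A picture is of the moment at which its call begins: read the wrist's pose just before it. camera_model takes no time and is no camera call.
- bot.job_done(): hands the job in, once; it reports no verdict.
The state is a dict: "time": time; "qpos": joint angles; "qvel": joint speeds; "tau": joint torques, N m; "eef_pos": TCP position; "tcp_rot": TCP orientation; "ft_force": force on the tool from outside, world axes, zero at the start; "torque": the same for the moment, N m; "opening": opening from 0.0 (shut) to 1.0 (fully open).
Only numpy, scipy, OpenCV 4.12 (cv2) and the standard library are available. Lean on these libraries where they do the work, as an engineer would, in place of code of your own. Each camera call takes 0.05 s, during which the arm holds its last target.

## Task

Start the vacuum pump with its green button, leaving the red stop button alone. Then take the yellow vibration pen out of its holder and put its steel tip on the bare spot inside the green ring on the pump's bearing housing, with the pen square to that sloping face, pressing lightly so that the sprung tip is about half-way in. Leave the jar, beaker and spanner as they are, and finish while still holding the pen there in contact: do not let go or put it back.

Things in the scene. Friction and masses are not known exactly. Their poses are not given: they have to be found in the camera images.
- pump: Bench vacuum pump, fixed, about 405 mm long, 150 mm wide and 201 mm high without its buttons. Origin on the bench under its middle; the shaft runs along its y axis, 105 mm above the bench: dark motor with a grey starter box on top at +y, grey bearing housing (140 mm across) in the middle, square oil case (182 mm high; fittings on its top reach 210 mm) at -y; its -x side faces the robot. Nothing on it is higher than 220 mm.
- start_top (a point): Centre of the top of the green start button, 28 mm across, facing up, on the starter box 219 mm above the bench. It goes 6 mm straight down against a spring (1.5 N at first, 5 N fully down) and comes back up.
- start (a joint): Start button: 0 up, 0.006 (m) fully down. Counts as pressed beyond 0.0045.
- stop_top (a point): Centre of the top of the red stop button, the same kind, 62 mm from the green one towards the pump's +y end. Not to be pressed.
- stop (a joint): Stop button: 0 up, 0.006 (m) fully down.
- pad: The measuring pad: steel disc 38 mm across standing on the bearing housing, with a green ring 19 mm inside and 38 mm outside diameter around bare steel. Origin in the middle of its face, 173 mm above the bench; its z axis points out of the face, which slopes 30 degrees from level and looks up and towards the pump's -x side (the robot). A pad with a blue ring low on the motor's side is another measuring point, not wanted now.
- pen: Yellow vibration pen (about 0.1 kg), loose, standing upright in its holder, tip down. Origin on its axis at the shoulder under the yellow body; z runs up the axis, away from the tip. Body 28 mm (its x) by 22 mm (its y) and 115 mm long above the origin; black nose cone, 18 mm wide, 22 mm long below it, then the tip.
- pen_grip (a point): Place to grip: on the pen's axis, 78 mm above its origin, the middle of the 75 mm that stick out of the holder; 118 mm from the end of the free tip. The flat rubbered faces to pinch are 22 mm apart along the pen's y axis. The pen goes on 37 mm above this point. It comes out straight up: 40 mm of body and 40 mm of nose and tip are in the holder.
- pen_point (a point): End of the round steel tip (6 mm thick), on the pen's axis, 40 mm below its origin when free.
- pen_tip (a joint): Sprung tip: 0 free, 0.008 (m) fully pushed in, along the pen's axis. The spring takes 1.5 N to start moving, 3.5 N half-way in, 5.5 N fully in.
- holder: Pen holder, fixed: dark foot 90 x 85 x 12 mm, origin on the bench under its middle, and a black square socket 38 x 32 mm outside, its rim 100 mm above the bench, with 1 mm of play around the pen, whose shoulder rests on a ledge 60 mm above the bench. It turns with the pen.
- jar: White lidded sample jar, 62 mm across, 95 mm high, loose; origin under its middle. Not to be disturbed.
- beaker: Glass beaker, 68 mm across, 90 mm high, loose; origin under its middle. Not to be disturbed.
- spanner: Steel spanner, 160 mm long, lying on the bench beside the oil case, loose. Not to be disturbed.
Not all that is in view belongs to the job. What is shaped like the pen but pink or purple is not meant.

How it is judged (in metres and radians):
On the way, in this order (a step that is already met when the one before it is completed fails the run):
1. the green start button is pressed (value of joint start above 0.0045 m), for 0.05 s.
2. the pen is gripped and lifted clear of its holder (contact force between the fingers and pen above 1 N and contact force between pen and holder below 0.05 N and height (world z) of pen_point above 0.11 m), for 0.1 s.
3. the tip is lightly pressed inside the green ring, pen square to the face (distance between pen_point and pad below 0.0095 m and angle between the z axis of pen and the z axis of pad, either way round below 0.17 rad and contact force between pen and pad above 1.5 N and value of joint pen_tip between 0.0015 and 0.007 m), for 0.5 s.
At the end, for the whole second after the job is handed in: Held still in the fingers, clear of holder, jar and beaker: tip end within 9.5 mm of the green-ringed pad's middle, pen within 10 degrees of square to its face, tip pushed in 1.5 to 7 of its 8 mm, 1.5 to 8 N on the pad; stop button up (all of step 3 and contact force between pen and pad below 8 N and contact force between the fingers and pen above 1 N and contact force between pen and holder below 0.05 N and contact force between pen and jar below 0.05 N and contact force between pen and beaker below 0.05 N and linear speed of pen below 0.02 m/s and value of joint stop below 0.002 m); the arm keeps its last pose, push and grip.
It fails at once if the red stop button is pressed (more than 3 mm) (value of joint stop above 0.003 m).
It fails at once if the pen is rammed onto the pad (over 20 N) (contact force between pen and pad above 20 N).
It fails at once if jar, beaker or spanner is moved more than 25 mm, or jar or beaker is tipped (distance of any of jar, beaker, spanner from where it was at the start of the episode above 0.025 m or angle between any of jar, beaker's own z axis and vertical above 0.4 rad).
It also fails if it takes over 58 s, if anything falls off the work surface, if the arm or the gripper's body presses on something with over 40 N, if the wrist force passes 120 N, or if a joint passes its speed limit or range.

## Working session

There is one attempt and no reset: what is moved stays moved. The work goes in short steps, Python scripts to look and compute and a tool call to move; the robot and the scene stay as the last step left them, time stands still between calls to the robot, and variables do not carry over. Pictures are saved under pics/ and viewed, and the job is handed in when it is done.

Besides the shell and the picture viewer there is one more tool, called after "Request:" in YAML: its name, and indented under it one key for each argument. apply_moves: Moves the arm, as the interface text tells. Its arguments: {"type":"object","properties":{"series":{"type":"array","items":{"type":"object","properties":{"tx":{"type":"number"},"ty":{"type":"number"},"tz":{"type":"number"},"ax":{"type":"number"},"ay":{"type":"number"},"az":{"type":"number"},"claw":{"type":"number"}}}},"newtons":{"type":"number"}},"required":["series"]}

```bash
mkdir -p pics
python3 - <<'E'
from workcell import bot
import cv2,numpy as np
print(bot.state(), bot.grasp_offset)
for n in ["scene","top","wrist"]:
    im=bot.get_image(n); cv2.imwrite(f"pics/{n}0.png",im[:,:,::-1]); 
    m=bot.camera_model(n); print(n,{k:(np.round(v,4).tolist() if hasattr(v,'shape') else v) for k,v in m.items()})
E
```

```text
{'time': 0.0, 'qpos': array([-7.28677099e+01,  6.67469360e+00,  8.26355175e+01,  1.03920263e-04,
        9.07557774e+01, -2.16562284e+00]), 'qvel': array([-0.03829804, -0.04707195, -0.00422861, -0.05538178, -0.00053171,
       -0.01973143]), 'tau': array([-3.00033014e-05, -7.32001233e+01, -6.32488418e+01,  2.41967223e-05,
        6.32172654e-03, -5.70174841e-08]), 'eef_pos': array([ 0.22301336, -0.63689923,  0.23055795]), 'tcp_rot': array([-1.79934063e+02, -2.59742782e-03,  1.92979128e+01]), 'ft_force': array([ 0.96848295, -0.00730089, -0.86758652]), 'torque': array([ 0.04625015, -0.06240832, -0.03475146]), 'opening': 0.996758545479461} 0.0187
scene {'fx': 421.6791805598842, 'fy': 421.6791805598842, 'cx': 309.6126270770964, 'cy': 196.68142058838424, 'k1': 0.007782934255955123, 'extrinsics': [[0.145, 0.8307, -0.5375, 1.0533], [0.9894, -0.1229, 0.0769, -0.1279], [-0.0022, -0.5429, -0.8398, 1.0139], [0.0, 0.0, 0.0, 1.0]]}
top {'fx': 447.55155732558313, 'fy': 447.55155732558313, 'cx': 314.26433257179434, 'cy': 193.99949275674481, 'k1': -0.04333211864565207, 'extrinsics': [[-0.0129, -0.9928, 0.1191, 0.3786], [-0.9999, 0.0135, 0.005, -0.0587], [-0.0066, -0.119, -0.9929, 1.2404], [0.0, 0.0, 0.0, 1.0]]}
wrist {'fx': 291.89174929147055, 'fy': 291.89174929147055, 'cx': 319.5616246611644, 'cy': 198.65369232597675, 'k1': -0.029337513283358443, 'tool_from_camera': [[-0.0009, -0.9657, -0.2596, 0.0665], [1.0, -0.001, 0.0004, -0.0002], [-0.0007, -0.2596, 0.9657, -0.1422], [0.0, 0.0, 0.0, 1.0]]}
```

View pics/scene0.png

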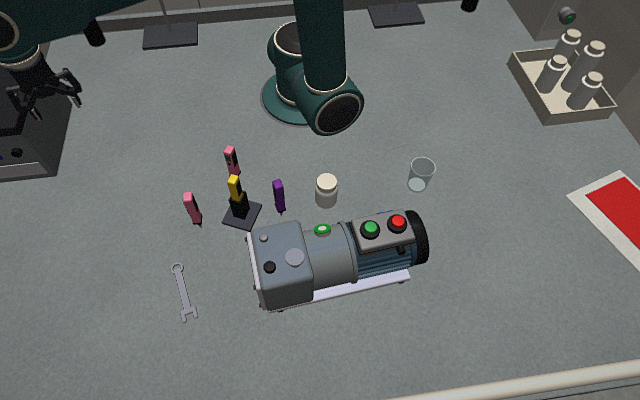

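View pics/top0.png

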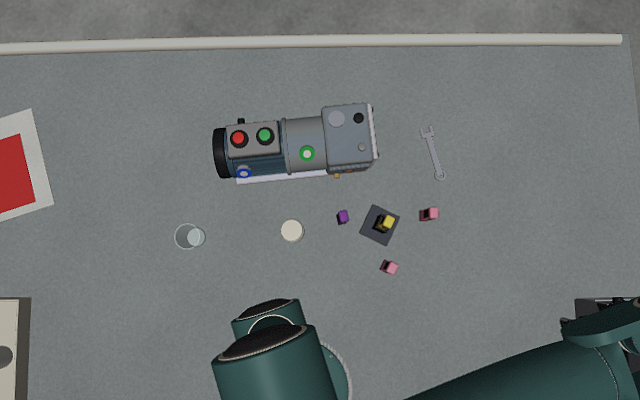

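View pics/wrist0.png

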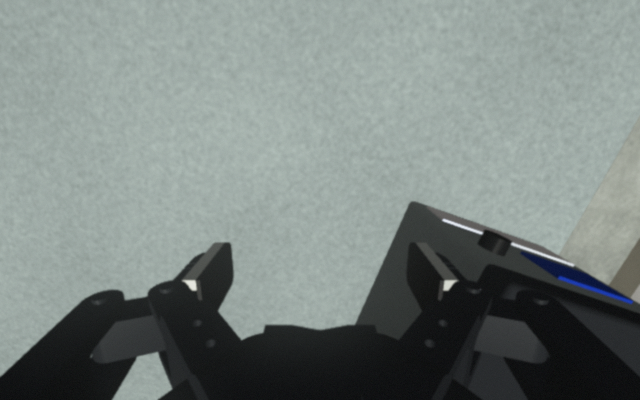

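The yellow pen is the one in the dark-footed holder, at scene (236,185) and top (388,222). Of the other pen-like shapes, pink is at top (429,213) and (389,267), and purple at (342,217), so those aren't wanted. The green button is at top (265,135) and the red one at (239,138). The green-ring pad is at (307,153) and the blue one at (243,172). I'll confirm with enlarged crops.

```bash
cat > h.py <<'E'
import numpy as np,cv2
from scipy.spatial.transform import Rotation as R
from workcell import bot
def und(m,u,v):
    K=np.array([[m['fx'],0,m['cx']],[0,m['fy'],m['cy']],[0,0,1]])
    p=cv2.undistortPoints(np.array([[[u,v]]],float),K,np.array([m['k1'],0,0,0,0]))[0,0]
    return np.array([p[0],p[1],1.])
def ext(name,st=None):
    m=bot.camera_model(name)
    if name!='wrist': return m,m['extrinsics']
    T=np.eye(4);T[:3,:3]=R.from_euler('xyz',st['tcp_rot'],degrees=True).as_matrix();T[:3,3]=st['eef_pos']
    return m,T@m['tool_from_camera']
def ray(name,u,v,st=None):
    m,E=ext(name,st); d=E[:3,:3]@und(m,u,v); return E[:3,3],d/np.linalg.norm(d)
def onz(name,u,v,z,st=None):
    o,d=ray(name,u,v,st); return o+d*(z-o[2])/d[2]
def tri(*rs):
    A=np.zeros((3,3));b=np.zeros(3)
    for o,d in rs:
        P=np.eye(3)-np.outer(d,d);A+=P;b+=P@o
    x=np.linalg.solve(A,b); return x,[np.linalg.norm((np.eye(3)-np.outer(d,d))@(x-o)) for o,d in rs]
def proj(name,X,st=None):
    m,E=ext(name,st); c=np.linalg.inv(E)@np.append(X,1); s=c[:2]/c[2]; s=s*(1+m['k1']*(s@s))
    return np.array([m['fx']*s[0]+m['cx'],m['fy']*s[1]+m['cy']])
def crop(src,dst,x0,y0,w,h,k):
    im=cv2.imread(src)[y0:y0+h,x0:x0+w]; cv2.imwrite(dst,cv2.resize(im,None,fx=k,fy=k,interpolation=cv2.INTER_CUBIC))
E
python3 - <<'E'
from h import *
crop('pics/top0.png','pics/t_a.png',205,90,180,110,4)
crop('pics/top0.png','pics/t_b.png',330,190,110,90,6)
crop('pics/scene0.png','pics/s_a.png',180,140,120,100,6)
crop('pics/scene0.png','pics/s_b.png',240,200,190,110,4)
E
```

```text
(no output)
```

View pics/t_a.png

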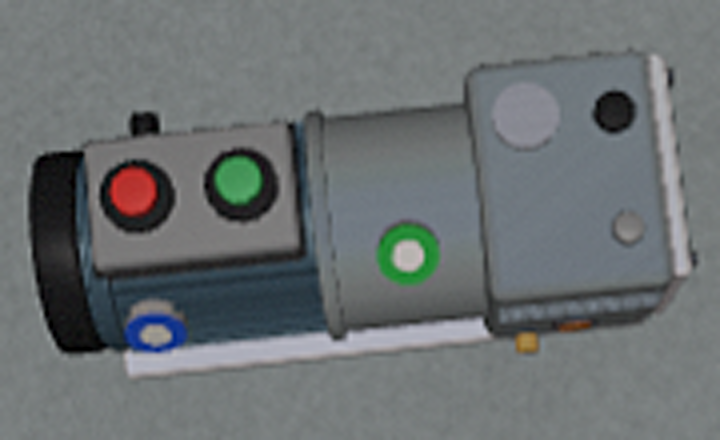

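View pics/t_b.png

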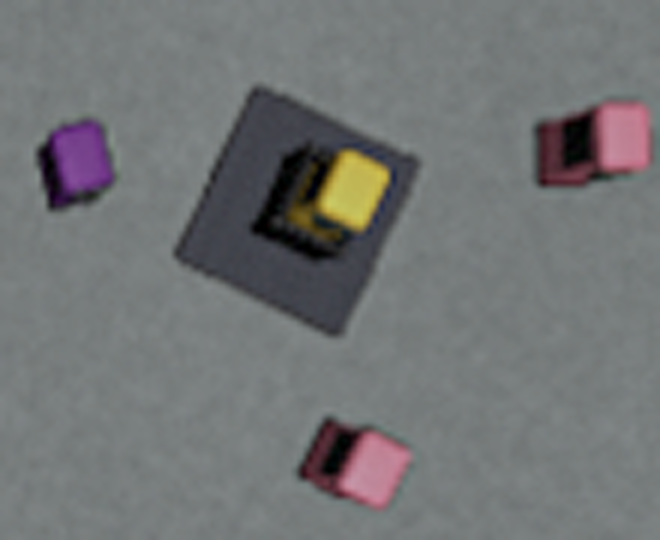

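View pics/s_a.png

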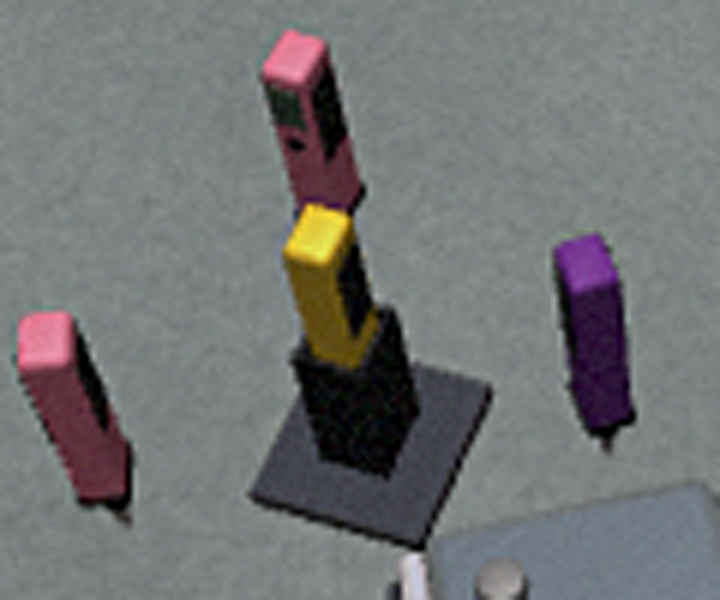

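View pics/s_b.png

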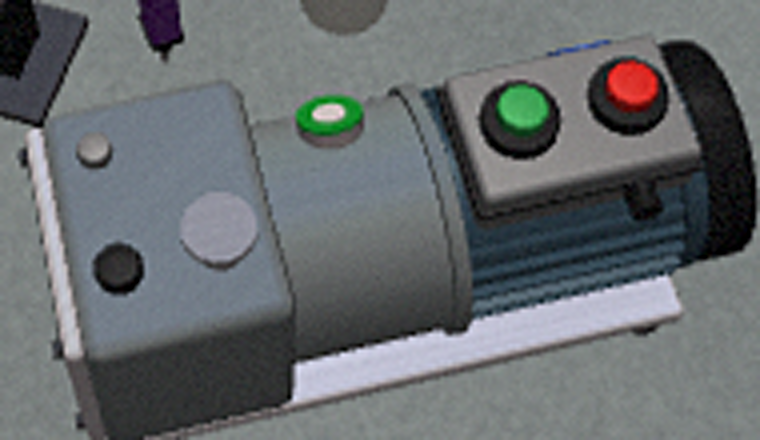

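Run:
```python
from h import *
np.set_printoptions(precision=4,suppress=True)
T={'green':((264.6,134.7),(370.4,226.4),.219),'red':((237.5,137.5),(398,220.7),.219),'pad':((306.7,153.7),(322.5,228.2),.173),'pentop':((388.8,221.4),(233,179.4),.175)}
for k,(a,b,z) in T.items():
    print(k,onz('top',*a,z),onz('scene',*b,z),*tri(ray('top',*a),ray('scene',*b)))
c=[(260,88),(418,160),(340,335),(178,255)]
P=np.array([onz('top',330+x/6-.4,190+y/6-.4,.012) for x,y in c]); print(P, P.mean(0))
c2=[(422,368),(492,390),(422,548),(250,497)]
P2=np.array([onz('scene',180+x/6-.4,140+y/6-.4,.012) for x,y in c2]);print(P2)
for Q,n in((P,'top'),):
    for i in range(4):
        d=Q[(i+1)%4]-Q[i]; print(n,np.linalg.norm(d),np.degrees(np.arctan2(d[1],d[0])))
d=P2[2]-P2[1];print(np.linalg.norm(d),np.degrees(np.arctan2(d[1],d[0])))
d=P2[3]-P2[2];print(np.linalg.norm(d),np.degrees(np.arctan2(d[1],d[0])))
```

```text
green [0.6424 0.0609 0.219 ] [0.6387 0.0629 0.219 ] [0.6413 0.061  0.224 ] [np.float64(0.0006778998608777065), np.float64(0.0006778998608777182)]
red [0.6368 0.1245 0.219 ] [0.6337 0.125  0.219 ] [0.6358 0.1238 0.2229] [np.float64(5.814859629840025e-06), np.float64(5.814859629907573e-06)]
pad [ 0.6055 -0.0362  0.173 ] [ 0.6034 -0.0344  0.173 ] [ 0.6049 -0.0355  0.1759] [np.float64(0.0007747472234942572), np.float64(0.0007747472234942416)]
pentop [ 0.4382 -0.2299  0.175 ] [ 0.4395 -0.2283  0.175 ] [ 0.4384 -0.2293  0.1736] [np.float64(0.0008048450573381938), np.float64(0.0008048450573381543)]
[[ 0.4952 -0.2138  0.012 ]
 [ 0.4611 -0.2854  0.012 ]
 [ 0.3819 -0.2471  0.012 ]
 [ 0.4192 -0.1743  0.012 ]] [ 0.4394 -0.2301  0.012 ]
[[ 0.4015 -0.2042  0.012 ]
 [ 0.4185 -0.1728  0.012 ]
 [ 0.497  -0.2108  0.012 ]
 [ 0.4594 -0.2862  0.012 ]]
top 0.0792531779330092 -115.5070613790755
top 0.0879272361525519 154.217679096714
top 0.08183699814564631 62.86553254601659
top 0.08565368830546802 -27.49632354735614
0.08728920950071456 -25.811545919565447
0.0842628780101402 -116.51741130982408
```

The crops confirm it: yellow body in the black socket, green ring on the bearing housing, and the green button on the oil-case side of the starter box. Next I'll plan the move to the green button.

```bash
cat >> h.py <<'E'
def plan(pos,rpy_or_R,n,p0=None,R0=None):
    """rows (constant per row) moving straight from measured pose to target"""
    if p0 is None:
        st=bot.state(); p0=st['eef_pos']; R0=R.from_euler('xyz',st['tcp_rot'],degrees=True)
    Rt=rpy_or_R if isinstance(rpy_or_R,R) else R.from_euler('xyz',rpy_or_R,degrees=True)
    rv=(R0.inv()*Rt).as_rotvec(); d=(np.array(pos)-p0)
    print('dist mm',np.linalg.norm(d)*1e3,'ang',np.degrees(np.linalg.norm(rv)))
    for i in range(n):
        Ri=R0*R.from_rotvec(rv*i/n); t=Ri.inv().apply(d/n)*1e3
        print(np.round(t,1).tolist(),np.round(rv/n,4).tolist())
def show():
    s=bot.state(); print(round(s['time'],2),np.round(s['eef_pos'],4),np.round(s['tcp_rot'],2),'F',np.round(s['ft_force'],2),'op',round(s['opening'],3),'q',np.round(s['qpos'],1))
E
python3 - <<'E'
from h import *
plan([0.641,0.0612,0.29],[180,0,0],20)
E
```

```text
dist mm 815.8449771495416 ang 19.29849131626334
[31.3, -26.0, -2.9] [-0.0, 0.0, 0.0168]
[30.8, -26.6, -2.9] [-0.0, 0.0, 0.0168]
[30.4, -27.1, -2.9] [-0.0, 0.0, 0.0168]
[29.9, -27.6, -2.9] [-0.0, 0.0, 0.0168]
[29.4, -28.1, -2.9] [-0.0, 0.0, 0.0168]
[29.0, -28.6, -2.9] [-0.0, 0.0, 0.0168]
[28.5, -29.1, -2.9] [-0.0, 0.0, 0.0168]
[28.0, -29.5, -2.9] [-0.0, 0.0, 0.0168]
[27.5, -30.0, -2.9] [-0.0, 0.0, 0.0168]
[27.0, -30.5, -2.9] [-0.0, 0.0, 0.0168]
[26.5, -30.9, -2.9] [-0.0, 0.0, 0.0168]
[25.9, -31.4, -3.0] [-0.0, 0.0, 0.0168]
[25.4, -31.8, -3.0] [-0.0, 0.0, 0.0168]
[24.9, -32.2, -3.0] [-0.0, 0.0, 0.0168]
[24.3, -32.6, -3.0] [-0.0, 0.0, 0.0168]
[23.8, -33.0, -3.0] [-0.0, 0.0, 0.0168]
[23.2, -33.4, -3.0] [-0.0, 0.0, 0.0168]
[22.6, -33.8, -3.0] [-0.0, 0.0, 0.0168]
[22.1, -34.2, -3.0] [-0.0, 0.0, 0.0168]
[21.5, -34.6, -3.0] [-0.0, 0.0, 0.0168]
```

Request:
apply_moves:
  series:
    - {"tx": 31,"ty": -26,"tz": -10,"az": 0.017,"claw": 0}
    - {"tx": 31,"ty": -27,"tz": -10,"az": 0.017,"claw": 0}
    - {"tx": 30,"ty": -27,"tz": -10,"az": 0.017,"claw": 0}
    - {"tx": 30,"ty": -28,"tz": -10,"az": 0.017,"claw": 0}
    - {"tx": 29,"ty": -28,"tz": -10,"az": 0.017,"claw": 0}
    - {"tx": 29,"ty": -29,"tz": -5,"az": 0.017,"claw": 0}
    - {"tx": 28,"ty": -29,"tz": -5,"az": 0.017,"claw": 0}
    - {"tx": 28,"ty": -30,"tz": 0,"az": 0.017,"claw": 0}
    - {"tx": 27,"ty": -30,"tz": 0,"az": 0.017,"claw": 0}
    - {"tx": 27,"ty": -30,"tz": 0,"az": 0.017,"claw": 0}

```text
schema error: expected keys tx, ty, tz, ax, ay, az, claw
```

Run:
```python
from h import *
show()
plan([0.641,0.0612,0.29],[180,0,0],10)
```

```text
0.15 [ 0.223  -0.6369  0.2307] [-179.95   -0.     19.3 ] F [-0.46  0.32 -0.88] op 0.995 q [-72.9   6.7  82.6   0.   90.8  -2.2]
dist mm 815.8449771495416 ang 19.29849131626334
[62.5, -52.1, -5.9] [-0.0001, 0.0, 0.0337]
[60.7, -54.2, -5.9] [-0.0001, 0.0, 0.0337]
[58.9, -56.2, -5.9] [-0.0001, 0.0, 0.0337]
[56.9, -58.1, -5.9] [-0.0001, 0.0, 0.0337]
[55.0, -60.0, -5.9] [-0.0001, 0.0, 0.0337]
[52.9, -61.8, -5.9] [-0.0001, 0.0, 0.0337]
[50.8, -63.6, -5.9] [-0.0001, 0.0, 0.0337]
[48.6, -65.2, -5.9] [-0.0001, 0.0, 0.0337]
[46.4, -66.8, -5.9] [-0.0001, 0.0, 0.0337]
[44.1, -68.4, -5.9] [-0.0001, 0.0, 0.0337]
```

All keys are required.

Request:
apply_moves:
  series:
    - {"tx": 31,"ty": -26,"tz": -10,"ax": 0,"ay": 0,"az": 0.017,"claw": 0}
    - {"tx": 31,"ty": -27,"tz": -10,"ax": 0,"ay": 0,"az": 0.017,"claw": 0}
    - {"tx": 30,"ty": -27,"tz": -10,"ax": 0,"ay": 0,"az": 0.017,"claw": 0}
    - {"tx": 30,"ty": -28,"tz": -10,"ax": 0,"ay": 0,"az": 0.017,"claw": 0}
    - {"tx": 29,"ty": -28,"tz": -10,"ax": 0,"ay": 0,"az": 0.017,"claw": 0}
    - {"tx": 29,"ty": -29,"tz": -5,"ax": 0,"ay": 0,"az": 0.017,"claw": 0}
    - {"tx": 28,"ty": -29,"tz": -5,"ax": 0,"ay": 0,"az": 0.017,"claw": 0}
    - {"tx": 28,"ty": -30,"tz": 0,"ax": 0,"ay": 0,"az": 0.017,"claw": 0}
    - {"tx": 27,"ty": -30,"tz": 0,"ax": 0,"ay": 0,"az": 0.017,"claw": 0}
    - {"tx": 27,"ty": -30,"tz": 0,"ax": 0,"ay": 0,"az": 0.017,"claw": 0}

```text
time: 1.15
eef_pos: [0.4352, -0.2778, 0.2904]
tcp_rot: [-179.7, 0.0, 8.8]
ft_force: [0.2, -0.6, 0.4]
opening: -0.0
```

Run:
```python
from h import *
show()
plan([0.641,0.0612,0.26],[180,0,0],10)
```

```text
1.15 [ 0.4352 -0.2778  0.2904] [-1.7968e+02  4.0000e-02  8.7700e+00] F [ 0.24 -0.58  0.43] op -0.0 q [-35.5 -13.7  96.6   0.2  97.4  45.8]
dist mm 397.74543721184483 ang 8.78070548476961
[25.5, -30.3, 3.2] [-0.0006, 0.0001, 0.0153]
[25.0, -30.7, 3.2] [-0.0006, 0.0001, 0.0153]
[24.6, -31.1, 3.2] [-0.0006, 0.0001, 0.0153]
[24.1, -31.5, 3.2] [-0.0006, 0.0001, 0.0153]
[23.6, -31.9, 3.1] [-0.0006, 0.0001, 0.0153]
[23.1, -32.2, 3.1] [-0.0006, 0.0001, 0.0153]
[22.6, -32.6, 3.1] [-0.0006, 0.0001, 0.0153]
[22.1, -32.9, 3.1] [-0.0006, 0.0001, 0.0153]
[21.6, -33.2, 3.1] [-0.0006, 0.0001, 0.0153]
[21.1, -33.6, 3.1] [-0.0006, 0.0001, 0.0153]
```

Request:
apply_moves:
  series:
    - {"tx": 28,"ty": -33,"tz": 3,"ax": 0,"ay": 0,"az": 0.017,"claw": 0}
    - {"tx": 27,"ty": -34,"tz": 3,"ax": 0,"ay": 0,"az": 0.017,"claw": 0}
    - {"tx": 27,"ty": -34,"tz": 3,"ax": 0,"ay": 0,"az": 0.017,"claw": 0}
    - {"tx": 27,"ty": -35,"tz": 3,"ax": 0,"ay": 0,"az": 0.017,"claw": 0}
    - {"tx": 26,"ty": -35,"tz": 3,"ax": 0,"ay": 0,"az": 0.017,"claw": 0}
    - {"tx": 26,"ty": -35,"tz": 3,"ax": 0,"ay": 0,"az": 0.017,"claw": 0}
    - {"tx": 25,"ty": -36,"tz": 3,"ax": 0,"ay": 0,"az": 0.017,"claw": 0}
    - {"tx": 24,"ty": -36,"tz": 3,"ax": 0,"ay": 0,"az": 0.017,"claw": 0}
    - {"tx": 18,"ty": -27,"tz": 3,"ax": 0,"ay": 0,"az": 0.017,"claw": 0}
    - {"tx": 0,"ty": 0,"tz": 0,"ax": 0,"ay": 0,"az": 0,"claw": 0}

```text
time: 2.15
eef_pos: [0.6433, 0.0655, 0.262]
tcp_rot: [-179.7, 0.2, -0.2]
ft_force: [-0.5, -0.1, -1.0]
opening: -0.0
```

Run:
```python
from h import *
show()
plan([0.641,0.0615,0.23],[180,0,0],5)
cv2.imwrite('pics/w1.png',bot.get_image('wrist')[:,:,::-1])
```

```text
2.15 [0.6433 0.0655 0.262 ] [-1.7971e+02  1.5000e-01 -1.7000e-01] F [-0.48 -0.07 -1.  ] op -0.0 q [ 3.4  2.8 83.8  0.3 93.5 93.6]
dist mm 32.28231947397269 ang 0.36859728799681885
[-0.4, 0.8, 6.4] [-0.001, 0.0005, -0.0006]
[-0.4, 0.8, 6.4] [-0.001, 0.0005, -0.0006]
[-0.4, 0.8, 6.4] [-0.001, 0.0005, -0.0006]
[-0.4, 0.8, 6.4] [-0.001, 0.0005, -0.0006]
[-0.5, 0.8, 6.4] [-0.001, 0.0005, -0.0006]
```

View pics/w1.png

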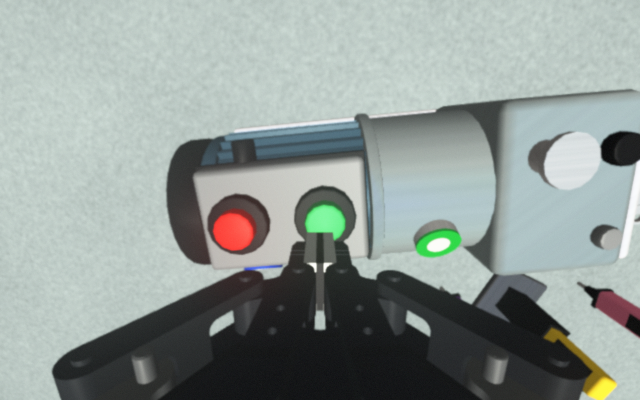

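The wrist view shows the fingertips over the green button (325,222), with red at (235,230), the green-ring pad at (438,242) and the pen in its holder at lower right. I'll use it as a third ray.

Run:
```python
from h import *
np.set_printoptions(precision=4,suppress=True)
crop('pics/w1.png','pics/w1c.png',200,170,280,110,2.8)
s=bot.state()
for n,uv,z,t,sc in (('green',(325,222),.219,(264.6,134.7),(370.4,226.4)),('red',(234,230),.219,(237.5,137.5),(398,220.7)),('pad',(438.5,243),.173,(306.7,153.7),(322.5,228.2))):
    print(n,onz('wrist',*uv,z,s),*tri(ray('wrist',*uv,s),ray('top',*t),ray('scene',*sc)))
print(proj('wrist',s['eef_pos'],s))
```

```text
green [0.6429 0.0612 0.219 ] [0.6421 0.0612 0.2222] [np.float64(0.0018521343085655402), np.float64(0.0008424975780436926), np.float64(0.001662275768714138)]
red [0.6373 0.1231 0.219 ] [0.6364 0.1236 0.221 ] [np.float64(0.0018521941610572786), np.float64(0.0004909951064659133), np.float64(0.0015141155009545286)]
pad [ 0.6069 -0.0371  0.173 ] [ 0.6058 -0.0358  0.175 ] [np.float64(0.0019417089709862045), np.float64(0.00089838056671079), np.float64(0.0016254883330894994)]
[320.4207 250.1226]
```

View pics/w1c.png

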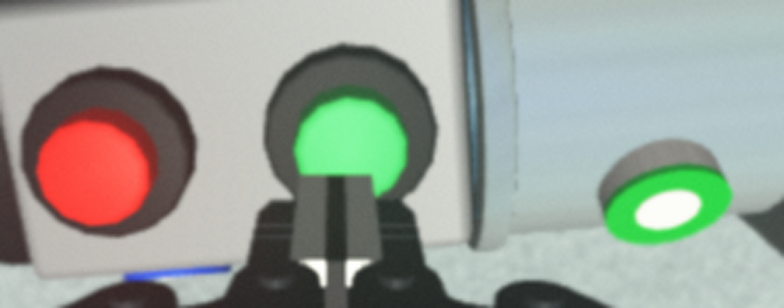

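Request:
apply_moves:
  series:
    - {"tx": 0,"ty": 1,"tz": 8,"ax": 0,"ay": 0,"az": 0,"claw": 0}
    - {"tx": -0.5,"ty": 1.5,"tz": 8,"ax": 0,"ay": 0,"az": 0,"claw": 0}
    - {"tx": -0.5,"ty": 1.5,"tz": 8,"ax": 0,"ay": 0,"az": 0,"claw": 0}
    - {"tx": 0,"ty": 0,"tz": 8,"ax": 0,"ay": 0,"az": 0,"claw": 0}
    - {"tx": 0,"ty": 0,"tz": 7,"ax": 0,"ay": 0,"az": 0,"claw": 0}
    - {"tx": 0,"ty": 0,"tz": 2,"ax": 0,"ay": 0,"az": 0,"claw": 0}
    - {"tx": 0,"ty": 0,"tz": 2,"ax": 0,"ay": 0,"az": 0,"claw": 0}
    - {"tx": 0,"ty": 0,"tz": 2,"ax": 0,"ay": 0,"az": 0,"claw": 0}
    - {"tx": 0,"ty": 0,"tz": 2,"ax": 0,"ay": 0,"az": 0,"claw": 0}
    - {"tx": 0,"ty": 0,"tz": 0,"ax": 0,"ay": 0,"az": 0,"claw": 0}

```text
time: 3.2
eef_pos: [0.6402, 0.0566, 0.218]
tcp_rot: [-179.7, -0.2, -0.3]
ft_force: [-1.8, 0.7, 4.1]
opening: 0.0
```

Run:
```python
from h import *
show()
```

```text
3.2 [0.6402 0.0566 0.218 ] [-179.71   -0.19   -0.35] F [-1.85  0.74  4.1 ] op 0.0 q [ 2.7  2.7 88.   0.3 89.1 93. ]
```

Request:
apply_moves:
  series:
    - {"tx": 0,"ty": 0,"tz": 1,"ax": 0,"ay": 0,"az": 0,"claw": 0}
    - {"tx": 0,"ty": 0,"tz": 1,"ax": 0,"ay": 0,"az": 0,"claw": 0}
    - {"tx": 0,"ty": 0,"tz": 1,"ax": 0,"ay": 0,"az": 0,"claw": 0}
    - {"tx": 0,"ty": 0,"tz": 1,"ax": 0,"ay": 0,"az": 0,"claw": 0}
    - {"tx": 0,"ty": 0,"tz": 0.5,"ax": 0,"ay": 0,"az": 0,"claw": 0}
    - {"tx": 0,"ty": 0,"tz": 0,"ax": 0,"ay": 0,"az": 0,"claw": 0}
    - {"tx": 0,"ty": 0,"tz": 0,"ax": 0,"ay": 0,"az": 0,"claw": 0}
    - {"tx": 0,"ty": 0,"tz": 0,"ax": 0,"ay": 0,"az": 0,"claw": 0}
    - {"tx": 0,"ty": 0,"tz": 0,"ax": 0,"ay": 0,"az": 0,"claw": 0}
    - {"tx": 0,"ty": 0,"tz": 0,"ax": 0,"ay": 0,"az": 0,"claw": 0}

```text
time: 4.2
eef_pos: [0.6402, 0.0565, 0.2173]
tcp_rot: [-179.7, -0.4, -0.3]
ft_force: [-3.3, 0.2, 4.1]
opening: 0.001
```

Run:
```python
from h import *
show()
cv2.imwrite('pics/w2.png',bot.get_image('wrist')[:,:,::-1])
crop('pics/w2.png','pics/w2c.png',200,150,280,140,2.8)
```

```text
4.2 [0.6402 0.0565 0.2173] [-179.73   -0.36   -0.33] F [-3.33  0.24  4.13] op 0.001 q [ 2.7  2.6 88.1  0.3 88.8 93. ]
```

View pics/w2c.png

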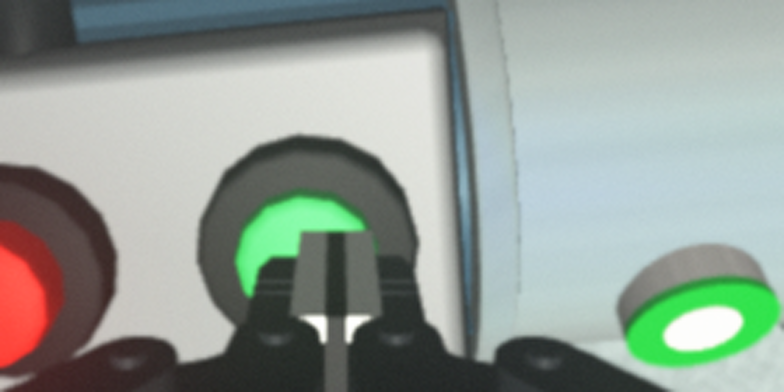

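The tool is 4.5 mm off towards -y, and small steps don't build up push. I'll back off, centre on the button and press harder.

Request:
apply_moves:
  series:
    - {"tx": 0,"ty": 0,"tz": -6,"ax": 0,"ay": 0,"az": 0,"claw": 0}
    - {"tx": 1,"ty": -2,"tz": -2,"ax": 0,"ay": 0,"az": 0,"claw": 0}
    - {"tx": 1,"ty": -2,"tz": 0,"ax": 0,"ay": 0.005,"az": 0,"claw": 0}
    - {"tx": 0,"ty": 0,"tz": 0,"ax": 0,"ay": 0,"az": 0,"claw": 0}
    - {"tx": 0,"ty": 0,"tz": 3,"ax": 0,"ay": 0,"az": 0,"claw": 0}
    - {"tx": 0,"ty": 0,"tz": 3,"ax": 0,"ay": 0,"az": 0,"claw": 0}
    - {"tx": 0,"ty": 0,"tz": 3,"ax": 0,"ay": 0,"az": 0,"claw": 0}
    - {"tx": 0,"ty": 0,"tz": 3,"ax": 0,"ay": 0,"az": 0,"claw": 0}
    - {"tx": 0,"ty": 0,"tz": 3,"ax": 0,"ay": 0,"az": 0,"claw": 0}
    - {"tx": 0,"ty": 0,"tz": 3,"ax": 0,"ay": 0,"az": 0,"claw": 0}

```text
time: 5.25
eef_pos: [0.643, 0.0608, 0.2167]
tcp_rot: [-179.7, -1.1, -0.3]
ft_force: [-12.2, -1.0, 25.4]
opening: 0.004
```

Run:
```python
from h import *
show()
```

```text
5.25 [0.643  0.0608 0.2167] [-179.72   -1.12   -0.34] F [-12.17  -0.96  25.42] op 0.004 q [ 3.   2.6 88.3  0.2 88.  93.4]
```

Run:
```python
from h import *
cv2.imwrite('pics/w3.png',bot.get_image('wrist')[:,:,::-1])
cv2.imwrite('pics/s3.png',bot.get_image('scene')[:,:,::-1])
show()
crop('pics/w3.png','pics/w3c.png',200,150,280,140,2.8)
crop('pics/s3.png','pics/s3c.png',320,150,120,100,6)
```

```text
5.35 [0.643  0.0608 0.2166] [-179.72   -1.12   -0.34] F [-12.93  -0.59  25.88] op 0.0 q [ 3.   2.6 88.3  0.2 88.  93.4]
```

View pics/w3c.png

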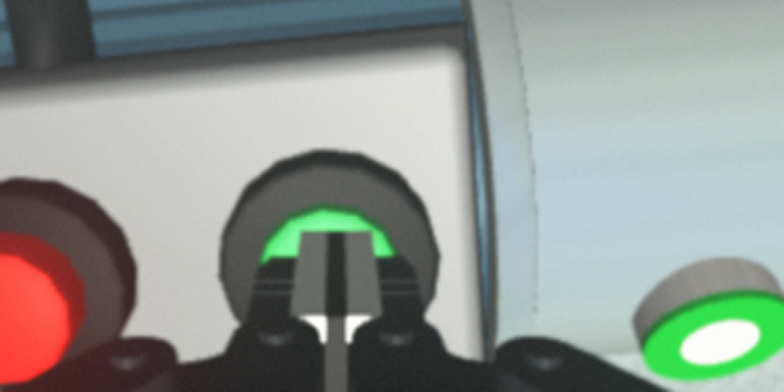

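View pics/s3c.png

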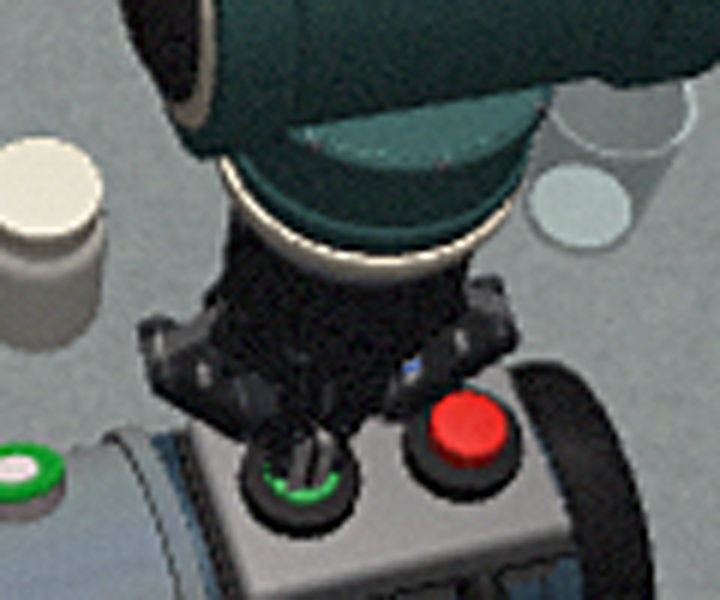

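Run:
```python
from h import *
a=cv2.imread('pics/scene0.png')[205:245,350:415];b=cv2.imread('pics/s3.png')[205:245,350:415]
f=lambda i:cv2.resize(i,None,fx=11,fy=7*11/7,interpolation=cv2.INTER_CUBIC)
o=np.vstack([f(a),f(b)]);o=cv2.resize(o,None,fx=.68,fy=.68);print(o.shape)
cv2.imwrite('pics/cmp.png',o)
```

```text
(598, 486, 3)
```

View pics/cmp.png

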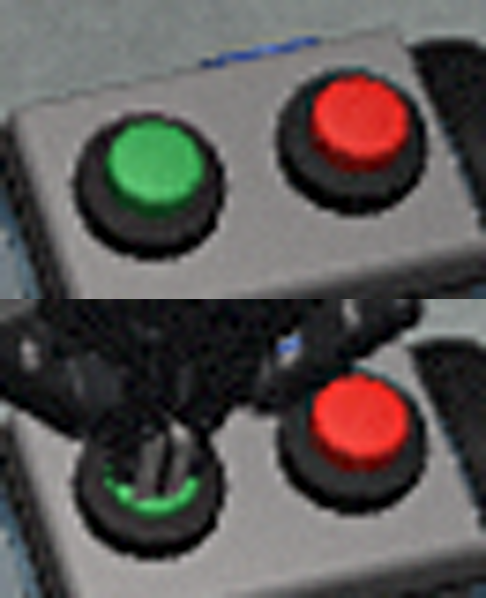

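The button's side wall has disappeared and the force is bottomed out at 25 N, so the start button is fully pressed and the red one is up. Next I'll lift off and go to the pen.

Request:
apply_moves:
  series:
    - {"tx": 0,"ty": 0,"tz": -10,"ax": 0,"ay": 0,"az": 0,"claw": 0}
    - {"tx": 0,"ty": 0,"tz": -20,"ax": 0,"ay": 0.01,"az": 0,"claw": 0}
    - {"tx": 0,"ty": 0,"tz": -25,"ax": 0,"ay": 0.01,"az": 0,"claw": 0}
    - {"tx": -20,"ty": 28,"tz": -10,"ax": 0,"ay": 0,"az": 0.05,"claw": 0}
    - {"tx": -22,"ty": 34,"tz": 0,"ax": 0,"ay": 0,"az": 0.05,"claw": 0}
    - {"tx": -20,"ty": 36,"tz": 0,"ax": 0,"ay": 0,"az": 0.05,"claw": 0}
    - {"tx": -18,"ty": 36,"tz": 0,"ax": 0,"ay": 0,"az": 0.05,"claw": 0}
    - {"tx": -16,"ty": 36,"tz": 0,"ax": 0,"ay": 0,"az": 0.05,"claw": 0}
    - {"tx": -14,"ty": 36,"tz": 0,"ax": 0,"ay": 0,"az": 0.05,"claw": 50}
    - {"tx": -10,"ty": 36,"tz": 0,"ax": 0,"ay": 0,"az": 0.05,"claw": 50}

```text
time: 6.35
eef_pos: [0.4789, -0.1644, 0.282]
tcp_rot: [-178.9, -2.4, -20.8]
ft_force: [1.1, -0.2, 0.8]
opening: 0.333
```

Run:
```python
from h import *
show()
plan([0.4385,-0.2295,0.25],[180,0,-26.5],5)
```

```text
6.35 [ 0.4789 -0.1644  0.282 ] [-178.85   -2.45  -20.79] F [ 1.13 -0.24  0.85] op 0.333 q [-22.5 -16.7  99.9   1.2  94.5  88.4]
dist mm 83.054371860306 ang 6.343121934204543
[-3.2, 15.2, 6.0] [-0.0044, -0.0083, 0.02]
[-2.9, 15.2, 6.1] [-0.0044, -0.0083, 0.02]
[-2.5, 15.2, 6.1] [-0.0044, -0.0083, 0.02]
[-2.1, 15.2, 6.2] [-0.0044, -0.0083, 0.02]
[-1.8, 15.3, 6.3] [-0.0044, -0.0083, 0.02]
```

Request:
apply_moves:
  series:
    - {"tx": -3,"ty": 15,"tz": 6,"ax": -0.004,"ay": -0.008,"az": 0.02,"claw": 50}
    - {"tx": -3,"ty": 15,"tz": 6,"ax": -0.004,"ay": -0.008,"az": 0.02,"claw": 50}
    - {"tx": -3,"ty": 15,"tz": 6,"ax": -0.004,"ay": -0.008,"az": 0.02,"claw": 50}
    - {"tx": -2,"ty": 13,"tz": 6,"ax": -0.004,"ay": -0.008,"az": 0.02,"claw": 50}
    - {"tx": -1,"ty": 8,"tz": 4,"ax": -0.004,"ay": -0.008,"az": 0.015,"claw": 50}
    - {"tx": 0,"ty": 0,"tz": 0,"ax": 0,"ay": 0,"az": 0,"claw": 50}
    - {"tx": 0,"ty": 0,"tz": 0,"ax": 0,"ay": 0,"az": 0,"claw": 50}
    - {"tx": 0,"ty": 0,"tz": 0,"ax": 0,"ay": 0,"az": 0,"claw": 50}
    - {"tx": 0,"ty": 0,"tz": 0,"ax": 0,"ay": 0,"az": 0,"claw": 50}
    - {"tx": 0,"ty": 0,"tz": 0,"ax": 0,"ay": 0,"az": 0,"claw": 50}

```text
time: 7.35
eef_pos: [0.4396, -0.2253, 0.2566]
tcp_rot: [-179.9, -0.4, -26.8]
ft_force: [-0.4, -0.4, -0.5]
opening: 0.586
```

Run:
```python
from h import *
show()
s=bot.state()
cv2.imwrite('pics/w4.png',bot.get_image('wrist')[:,:,::-1])
print(proj('wrist',[.4385,-.2295,.175],s),proj('wrist',[.4385,-.2295,.138],s))
```

```text
7.35 [ 0.4396 -0.2253  0.2566] [-179.93   -0.39  -26.77] F [-0.36 -0.42 -0.48] op 0.586 q [-3.010e+01 -1.690e+01  1.023e+02  1.000e-01  9.420e+01  8.660e+01]
[326.02575331 205.57737108] [325.20985426 194.51273144]
```

View pics/w4.png

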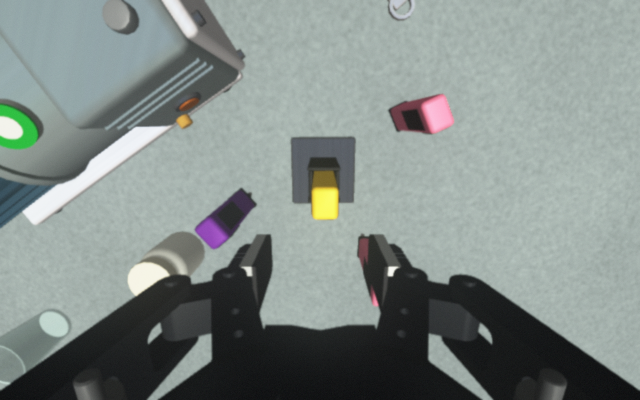

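Run:
```python
from h import *
crop('pics/w4.png','pics/w4c.png',230,120,180,160,3.7)
```

```text
(no output)
```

View pics/w4c.png

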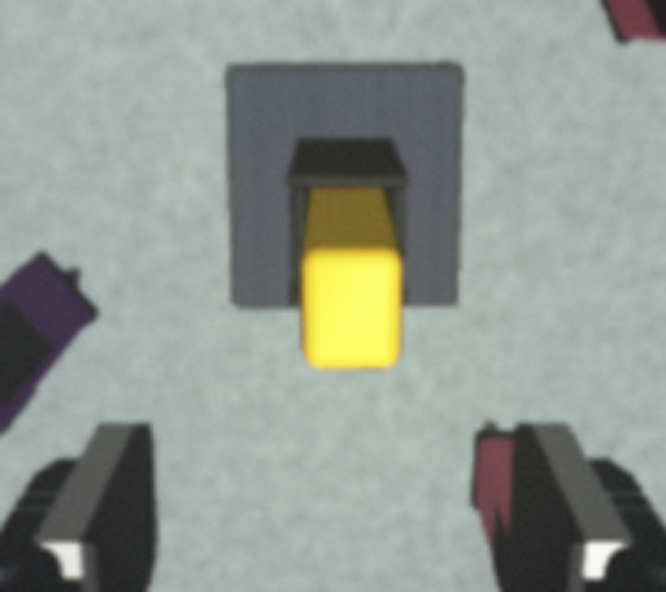

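Run:
```python
from h import *
np.set_printoptions(precision=4,suppress=True)
s=bot.state(); rw=ray('wrist',324.9,202.8,s)
print(onz('wrist',324.9,202.8,.175,s), *tri(rw,ray('top',388.8,221.4),ray('scene',233,179.4)))
f=[onz('wrist',230+x/3.7-.4,120+y/3.7-.4,.012,s) for x,y in((226,65),(463,65),(460,305),(233,305))];print(np.mean(f,0))
plan([.4397,-.2301,.119],[180,0,-26.5],10)
```

```text
[ 0.441  -0.2297  0.175 ] [ 0.4391 -0.2294  0.1735] [np.float64(0.0014074093214949733), np.float64(0.0011079872088797047), np.float64(0.0010887369096761305)]
[ 0.4407 -0.2298  0.012 ]
dist mm 137.695375136789 ang 0.47867911250883616
[0.1, 0.4, 13.8] [-0.0001, -0.0007, -0.0005]
[0.1, 0.4, 13.8] [-0.0001, -0.0007, -0.0005]
[0.1, 0.4, 13.8] [-0.0001, -0.0007, -0.0005]
[0.2, 0.4, 13.8] [-0.0001, -0.0007, -0.0005]
[0.2, 0.4, 13.8] [-0.0001, -0.0007, -0.0005]
[0.2, 0.4, 13.8] [-0.0001, -0.0007, -0.0005]
[0.2, 0.4, 13.8] [-0.0001, -0.0007, -0.0005]
[0.2, 0.4, 13.8] [-0.0001, -0.0007, -0.0005]
[0.2, 0.4, 13.8] [-0.0001, -0.0007, -0.0005]
[0.2, 0.4, 13.8] [-0.0001, -0.0007, -0.0005]
```

Request:
apply_moves:
  series:
    - {"tx": 0.5,"ty": 1.5,"tz": 10,"ax": 0,"ay": -0.003,"az": 0,"claw": 50}
    - {"tx": 0.5,"ty": 1.5,"tz": 15,"ax": 0,"ay": -0.003,"az": 0,"claw": 50}
    - {"tx": 0.5,"ty": 1,"tz": 15,"ax": 0,"ay": 0,"az": 0,"claw": 50}
    - {"tx": 0,"ty": 0,"tz": 5,"ax": 0,"ay": 0,"az": 0,"claw": 50}
    - {"tx": 0,"ty": 0,"tz": 0,"ax": 0,"ay": 0,"az": 0,"claw": 50}
    - {"tx": 0,"ty": 0,"tz": 0,"ax": 0,"ay": 0,"az": 0,"claw": 50}
    - {"tx": 0,"ty": 0,"tz": 0,"ax": 0,"ay": 0,"az": 0,"claw": 50}
    - {"tx": 0,"ty": 0,"tz": 0,"ax": 0,"ay": 0,"az": 0,"claw": 50}
    - {"tx": 0,"ty": 0,"tz": 0,"ax": 0,"ay": 0,"az": 0,"claw": 50}
    - {"tx": 0,"ty": 0,"tz": 0,"ax": 0,"ay": 0,"az": 0,"claw": 50}

```text
time: 8.4
eef_pos: [0.4393, -0.2296, 0.2073]
tcp_rot: [-179.9, 0.0, -26.7]
ft_force: [0.1, -0.3, -0.5]
opening: 0.587
```

Run:
```python
from h import *
show()
plan([.440,-.2297,.120],[180,0,-26.5],8)
```

```text
8.4 [ 0.4393 -0.2296  0.2073] [-179.93    0.    -26.74] F [ 0.11 -0.33 -0.49] op 0.587 q [-3.060e+01 -1.580e+01  1.059e+02  1.000e-01  8.990e+01  8.620e+01]
dist mm 87.29666036630098 ang 0.25496795221269897
[0.1, -0.0, 10.9] [-0.0002, 0.0, -0.0005]
[0.1, -0.0, 10.9] [-0.0002, 0.0, -0.0005]
[0.1, -0.0, 10.9] [-0.0002, 0.0, -0.0005]
[0.1, -0.0, 10.9] [-0.0002, 0.0, -0.0005]
[0.1, -0.0, 10.9] [-0.0002, 0.0, -0.0005]
[0.1, -0.0, 10.9] [-0.0002, 0.0, -0.0005]
[0.1, -0.0, 10.9] [-0.0002, 0.0, -0.0005]
[0.1, -0.0, 10.9] [-0.0002, 0.0, -0.0005]
```

Request:
apply_moves:
  series:
    - {"tx": 0,"ty": 0,"tz": 12,"ax": 0,"ay": 0,"az": 0,"claw": 50}
    - {"tx": 0,"ty": 0,"tz": 12,"ax": 0,"ay": 0,"az": 0,"claw": 50}
    - {"tx": 0,"ty": 0,"tz": 12,"ax": 0,"ay": 0,"az": 0,"claw": 50}
    - {"tx": 0,"ty": 0,"tz": 12,"ax": 0,"ay": 0,"az": 0,"claw": 50}
    - {"tx": 0,"ty": 0,"tz": 12,"ax": 0,"ay": 0,"az": 0,"claw": 50}
    - {"tx": 0,"ty": 0,"tz": 12,"ax": 0,"ay": 0,"az": 0,"claw": 50}
    - {"tx": 0,"ty": 0,"tz": 8,"ax": 0,"ay": 0,"az": 0,"claw": 50}
    - {"tx": 0,"ty": 0,"tz": 2,"ax": 0,"ay": 0,"az": 0,"claw": 50}
    - {"tx": 0,"ty": 0,"tz": 0,"ax": 0,"ay": 0,"az": 0,"claw": 50}
    - {"tx": 0,"ty": 0,"tz": 0,"ax": 0,"ay": 0,"az": 0,"claw": 50}

```text
time: 9.4
eef_pos: [0.4387, -0.2291, 0.1165]
tcp_rot: [-179.9, 0.1, -26.7]
ft_force: [-0.2, -0.6, -0.0]
opening: 0.589
```

Run:
```python
from h import *
show()
cv2.imwrite('pics/w5.png',bot.get_image('wrist')[:,:,::-1])
crop('pics/w5.png','pics/w5c.png',200,120,240,200,3)
```

```text
9.4 [ 0.4387 -0.2291  0.1165] [-1.7992e+02  1.2000e-01 -2.6740e+01] F [-0.18 -0.6  -0.02] op 0.589 q [-3.060e+01 -1.310e+01  1.123e+02  1.000e-01  8.100e+01  8.620e+01]
```

View pics/w5c.png

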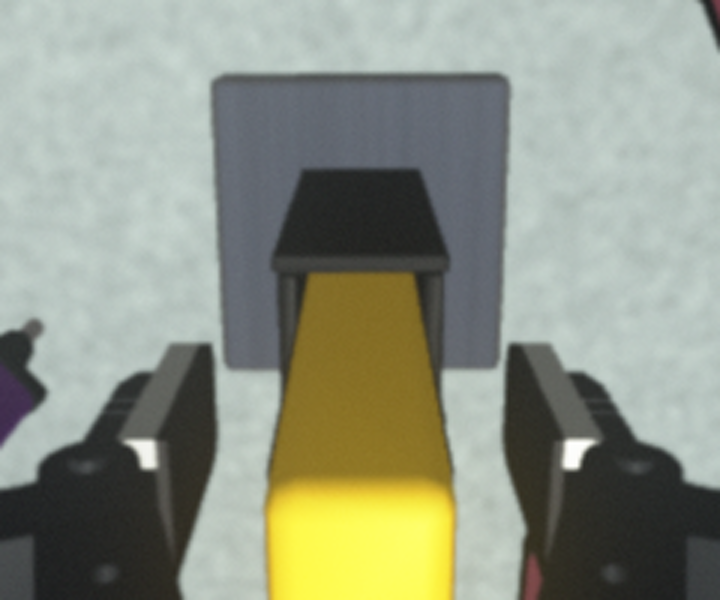

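Pen centred between the pads; closing.

Request:
apply_moves:
  newtons: 60
  series:
    - {"tx": 0,"ty": 0,"tz": -1,"ax": 0,"ay": 0,"az": 0,"claw": 10}
    - {"tx": 0,"ty": 0,"tz": 0,"ax": 0,"ay": 0,"az": 0,"claw": 10}
    - {"tx": 0,"ty": 0,"tz": 0,"ax": 0,"ay": 0,"az": 0,"claw": 10}
    - {"tx": 0,"ty": 0,"tz": 0,"ax": 0,"ay": 0,"az": 0,"claw": 10}
    - {"tx": 0,"ty": 0,"tz": 0,"ax": 0,"ay": 0,"az": 0,"claw": 10}
    - {"tx": 0,"ty": 0,"tz": 0,"ax": 0,"ay": 0,"az": 0,"claw": 10}
    - {"tx": 0,"ty": 0,"tz": 0,"ax": 0,"ay": 0,"az": 0,"claw": 10}
    - {"tx": 0,"ty": 0,"tz": 0,"ax": 0,"ay": 0,"az": 0,"claw": 10}
    - {"tx": 0,"ty": 0,"tz": 0,"ax": 0,"ay": 0,"az": 0,"claw": 10}
    - {"tx": 0,"ty": 0,"tz": 0,"ax": 0,"ay": 0,"az": 0,"claw": 10}

```text
time: 10.45
eef_pos: [0.4391, -0.2293, 0.1188]
tcp_rot: [-179.9, 0.0, -26.7]
ft_force: [-0.6, -0.2, -0.5]
opening: 0.252
```

Run:
```python
from h import *
show()
```

```text
10.45 [ 0.4391 -0.2293  0.1188] [-1.7992e+02  2.0000e-02 -2.6740e+01] F [-0.59 -0.15 -0.53] op 0.252 q [-3.060e+01 -1.320e+01  1.122e+02  1.000e-01  8.110e+01  8.620e+01]
```

Request:
apply_moves:
  series:
    - {"tx": 0,"ty": 0,"tz": -8,"ax": 0,"ay": 0,"az": 0,"claw": 10}
    - {"tx": 0,"ty": 0,"tz": -15,"ax": 0,"ay": 0,"az": 0,"claw": 10}
    - {"tx": 0,"ty": 0,"tz": -20,"ax": 0,"ay": 0,"az": 0,"claw": 10}
    - {"tx": 0,"ty": 0,"tz": -25,"ax": 0,"ay": 0,"az": 0,"claw": 10}
    - {"tx": 0,"ty": 0,"tz": -30,"ax": 0,"ay": 0,"az": 0,"claw": 10}
    - {"tx": 0,"ty": 0,"tz": -30,"ax": 0,"ay": 0,"az": 0,"claw": 10}
    - {"tx": 0,"ty": 0,"tz": -30,"ax": 0,"ay": 0,"az": 0,"claw": 10}
    - {"tx": 0,"ty": 0,"tz": -30,"ax": 0,"ay": 0,"az": 0,"claw": 10}
    - {"tx": 0,"ty": 0,"tz": -30,"ax": 0,"ay": 0,"az": 0,"claw": 10}
    - {"tx": 0,"ty": 0,"tz": -20,"ax": 0,"ay": 0,"az": 0,"claw": 10}

```text
time: 11.45
eef_pos: [0.4368, -0.2284, 0.3751]
tcp_rot: [-179.9, -0.1, -26.7]
ft_force: [-0.2, -0.1, -1.8]
opening: 0.252
```

Run:
```python
from h import *
show()
for n in('wrist','scene','top'):
    cv2.imwrite(f'pics/{n}6.png',bot.get_image(n)[:,:,::-1])
# target orientation: tool z = -n, tool x in plane
a=np.radians(5.0); n=np.array([-.5*np.cos(a),-.5*np.sin(a),np.cos(np.radians(30))])
z=-n; y=np.array([np.sin(a),-np.cos(a),0]); x=np.cross(y,z)
Rt=R.from_matrix(np.array([x,y,z]).T); print(Rt.as_euler('xyz',degrees=True))
pad=np.array([.606,-.0362,.173])
for h in(.03,): print('tcp', pad+n*(.0988+h)); plan(pad+n*(.0988+h),Rt,20)
```

```text
11.45 [ 0.4368 -0.2284  0.3751] [-1.7993e+02 -1.4000e-01 -2.6740e+01] F [-0.17 -0.13 -1.78] op 0.252 q [-3.060e+01 -1.620e+01  9.080e+01  1.000e-01  1.052e+02  8.610e+01]
[180. -30.   5.]
tcp [ 0.54184506 -0.04181283  0.28454407]
dist mm 231.87480272950475 ang 43.28636683833911
[0.5, -10.7, 4.5] [0.0072, 0.0254, -0.0271]
[0.6, -10.6, 4.6] [0.0072, 0.0254, -0.0271]
[0.8, -10.6, 4.7] [0.0072, 0.0254, -0.0271]
[1.0, -10.5, 4.8] [0.0072, 0.0254, -0.0271]
[1.1, -10.5, 4.9] [0.0072, 0.0254, -0.0271]
[1.3, -10.4, 5.0] [0.0072, 0.0254, -0.0271]
[1.4, -10.3, 5.1] [0.0072, 0.0254, -0.0271]
[1.6, -10.2, 5.2] [0.0072, 0.0254, -0.0271]
[1.7, -10.2, 5.3] [0.0072, 0.0254, -0.0271]
[1.9, -10.1, 5.4] [0.0072, 0.0254, -0.0271]
[2.0, -10.0, 5.5] [0.0072, 0.0254, -0.0271]
[2.1, -9.9, 5.7] [0.0072, 0.0254, -0.0271]
[2.3, -9.8, 5.8] [0.0072, 0.0254, -0.0271]
[2.4, -9.7, 5.9] [0.0072, 0.0254, -0.0271]
[2.5, -9.6, 6.1] [0.0072, 0.0254, -0.0271]
[2.6, -9.5, 6.2] [0.0072, 0.0254, -0.0271]
[2.7, -9.3, 6.3] [0.0072, 0.0254, -0.0271]
[2.8, -9.2, 6.5] [0.0072, 0.0254, -0.0271]
[2.9, -9.1, 6.6] [0.0072, 0.0254, -0.0271]
[2.9, -9.0, 6.7] [0.0072, 0.0254, -0.0271]
```

View pics/wrist6.png

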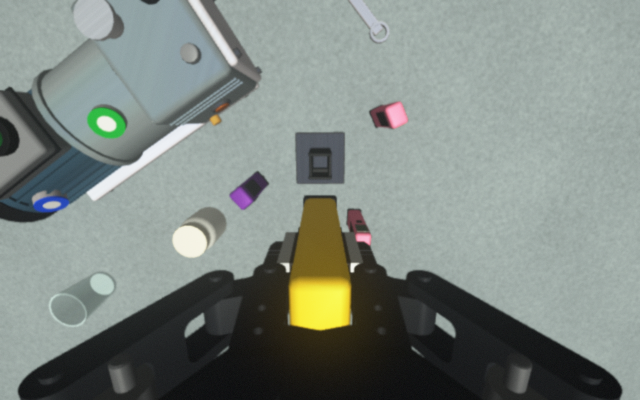

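View pics/scene6.png

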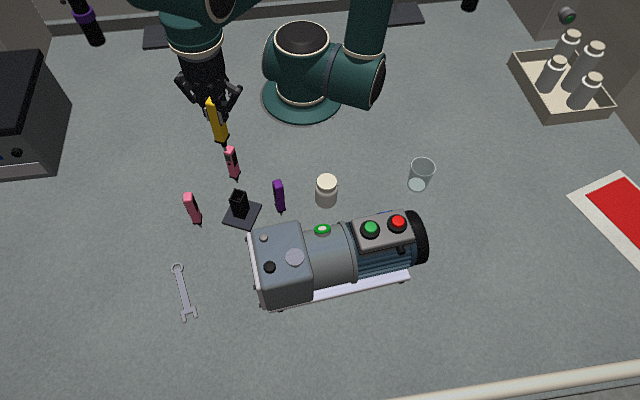

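The pen is out and the holder is empty. Next I'll move to a standoff 90 mm out along the pad normal, and re-measure the pad from this view as well.

```bash
cat >> h.py <<'E'
a_=np.radians(5.0); n_=np.array([-.5*np.cos(a_),-.5*np.sin(a_),np.cos(np.radians(30))])
y_=np.array([np.sin(a_),-np.cos(a_),0]); x_=np.cross(y_,-n_)
Rt=R.from_matrix(np.array([x_,y_,-n_]).T)
pad_=np.array([.606,-.0362,.173])
E
python3 - <<'E'
from h import *
np.set_printoptions(precision=4,suppress=True)
show()
s=bot.state()
print(onz('wrist',107,122,.173,s), proj('wrist',pad_,s))
p=pad_+n_*(.0988+.09);print(p); plan(p,Rt,12)
crop('pics/scene6.png','pics/s6c.png',170,60,80,140,4.2)
E
```

```text
11.6 [ 0.4371 -0.2285  0.3736] [-179.93   -0.15  -26.73] F [ 0.98  0.03 -2.04] op 0.254 q [-30.6 -16.2  91.    0.1 105.1  86.1]
[ 0.6077 -0.038   0.173 ] [106.6508 124.0521]
[ 0.512  -0.0444  0.3365]
dist mm 202.17198252642342 ang 43.28636683833911
[-1.3, -16.5, 3.1] [0.012, 0.0423, -0.0451]
[-0.7, -16.5, 3.3] [0.012, 0.0423, -0.0451]
[-0.1, -16.5, 3.4] [0.012, 0.0423, -0.0451]
[0.5, -16.4, 3.7] [0.012, 0.0423, -0.0451]
[1.0, -16.4, 3.9] [0.012, 0.0423, -0.0451]
[1.6, -16.3, 4.1] [0.012, 0.0423, -0.0451]
[2.2, -16.1, 4.4] [0.012, 0.0423, -0.0451]
[2.7, -16.0, 4.7] [0.012, 0.0423, -0.0451]
[3.2, -15.8, 5.0] [0.012, 0.0423, -0.0451]
[3.7, -15.5, 5.4] [0.012, 0.0423, -0.0451]
[4.1, -15.3, 5.7] [0.012, 0.0423, -0.0451]
[4.6, -15.0, 6.1] [0.012, 0.0423, -0.0451]
```

View pics/s6c.png

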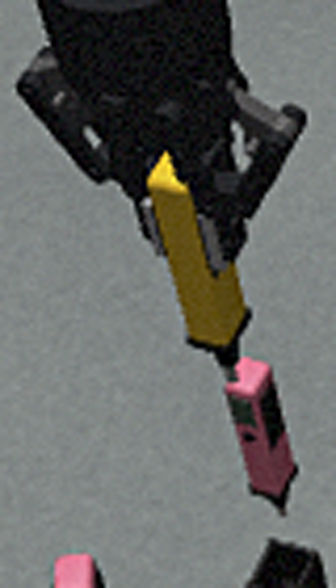

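Request:
apply_moves:
  series:
    - {"tx": -1,"ty": -17,"tz": 3,"ax": 0.012,"ay": 0.042,"az": -0.045,"claw": 10}
    - {"tx": -1,"ty": -17,"tz": 3,"ax": 0.012,"ay": 0.042,"az": -0.045,"claw": 10}
    - {"tx": 0,"ty": -17,"tz": 3,"ax": 0.012,"ay": 0.042,"az": -0.045,"claw": 10}
    - {"tx": 1,"ty": -16,"tz": 4,"ax": 0.012,"ay": 0.042,"az": -0.045,"claw": 10}
    - {"tx": 1,"ty": -16,"tz": 4,"ax": 0.012,"ay": 0.042,"az": -0.045,"claw": 10}
    - {"tx": 2,"ty": -16,"tz": 4,"ax": 0.012,"ay": 0.042,"az": -0.045,"claw": 10}
    - {"tx": 2,"ty": -16,"tz": 4,"ax": 0.012,"ay": 0.042,"az": -0.045,"claw": 10}
    - {"tx": 3,"ty": -16,"tz": 5,"ax": 0.012,"ay": 0.042,"az": -0.045,"claw": 10}
    - {"tx": 3,"ty": -16,"tz": 5,"ax": 0.012,"ay": 0.042,"az": -0.045,"claw": 10}
    - {"tx": 4,"ty": -15,"tz": 5,"ax": 0.012,"ay": 0.042,"az": -0.045,"claw": 10}

```text
time: 12.6
eef_pos: [0.4993, -0.0695, 0.3347]
tcp_rot: [-178.6, -25.2, -0.0]
ft_force: [0.2, -0.7, -1.5]
opening: 0.248
```

Run:
```python
from h import *
show()
p=pad_+n_*(.0988+.09); plan(p,Rt,4)
```

```text
12.6 [ 0.4993 -0.0695  0.3347] [-1.7859e+02 -2.5200e+01 -5.0000e-02] F [ 0.16 -0.72 -1.53] op 0.248 q [-15.3 -31.4 107.8   7.9  79.6  74.6]
dist mm 28.184455734435375 ang 6.622403010637573
[3.1, -6.3, 1.1] [0.0041, 0.0207, -0.0198]
[3.2, -6.2, 1.2] [0.0041, 0.0207, -0.0198]
[3.2, -6.1, 1.3] [0.0041, 0.0207, -0.0198]
[3.3, -6.1, 1.4] [0.0041, 0.0207, -0.0198]
```

Request:
apply_moves:
  series:
    - {"tx": 3,"ty": -6,"tz": 1,"ax": 0.004,"ay": 0.02,"az": -0.02,"claw": 10}
    - {"tx": 3,"ty": -6,"tz": 1,"ax": 0.004,"ay": 0.02,"az": -0.02,"claw": 10}
    - {"tx": 3,"ty": -5,"tz": 1,"ax": 0.004,"ay": 0.015,"az": -0.015,"claw": 10}
    - {"tx": 2,"ty": -3,"tz": 1,"ax": 0,"ay": 0.01,"az": -0.01,"claw": 10}
    - {"tx": 0,"ty": 0,"tz": 10,"ax": 0,"ay": 0,"az": 0,"claw": 10}
    - {"tx": 0,"ty": 0,"tz": 15,"ax": 0,"ay": 0,"az": 0,"claw": 10}
    - {"tx": 0,"ty": 0,"tz": 10,"ax": 0,"ay": 0,"az": 0,"claw": 10}
    - {"tx": 0,"ty": 0,"tz": 5,"ax": 0,"ay": 0,"az": 0,"claw": 10}
    - {"tx": 0,"ty": 0,"tz": 0,"ax": 0,"ay": 0,"az": 0,"claw": 10}
    - {"tx": 0,"ty": 0,"tz": 0,"ax": 0,"ay": 0,"az": 0,"claw": 10}

```text
time: 13.6
eef_pos: [0.5311, -0.0464, 0.2946]
tcp_rot: [-179.8, -28.8, 4.2]
ft_force: [-0.3, 0.6, -1.6]
opening: 0.25
```

Run:
```python
from h import *
show()
s=bot.state()
for n in('wrist','scene','top'):
    cv2.imwrite(f'pics/{n}7.png',bot.get_image(n)[:,:,::-1])
Rc=R.from_euler('xyz',s['tcp_rot'],degrees=True); z=Rc.as_matrix()[:,2]
print('angle',np.degrees(np.arccos(-z@n_)),'tip',s['eef_pos']+z*.0988)
for n in('wrist','scene','top'): print(n,proj(n,s['eef_pos']+z*.0988,s),proj(n,pad_,s))
plan(pad_+n_*(.0988+.03),Rt,4)
crop('pics/scene7.png','pics/s7c.png',260,150,140,110,5)
crop('pics/top7.png','pics/t7c.png',250,110,120,90,6)
```

```text
13.6 [ 0.5311 -0.0464  0.2946] [-179.78  -28.84    4.23] F [-0.34  0.59 -1.63] op 0.25 q [-12.1 -30.1 111.4   8.5  71.   72.8]
angle 1.1672185616794917 tip [ 0.57865172 -0.04249887  0.2080772 ]
wrist [319.82546476 200.38507536] [315.62791862 181.47500775]
scene [317.46794241 211.39566675] [321.88594081 229.28696938]
top [309.1686858  161.76582516] [306.7058434  153.47811319]
dist mm 15.845693539240704 ang 1.2943271852912732
[1.1, -0.9, 3.7] [0.0008, 0.0048, -0.0029]
[1.1, -0.9, 3.7] [0.0008, 0.0048, -0.0029]
[1.1, -0.9, 3.7] [0.0008, 0.0048, -0.0029]
[1.1, -0.9, 3.7] [0.0008, 0.0048, -0.0029]
```

View pics/wrist7.png

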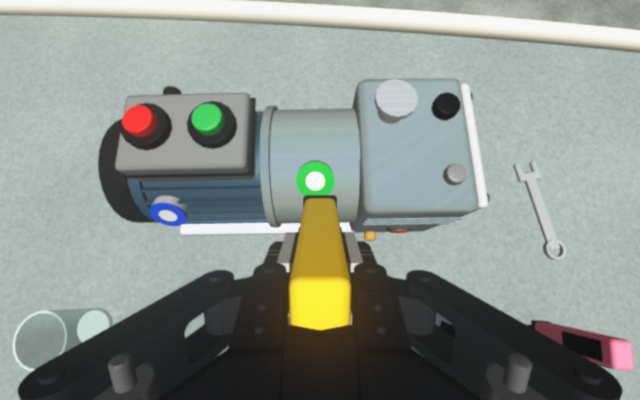

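View pics/s7c.png

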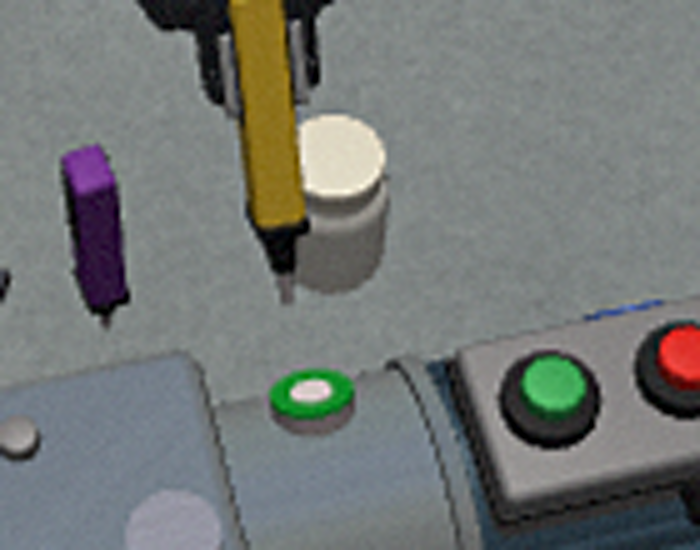

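View pics/t7c.png

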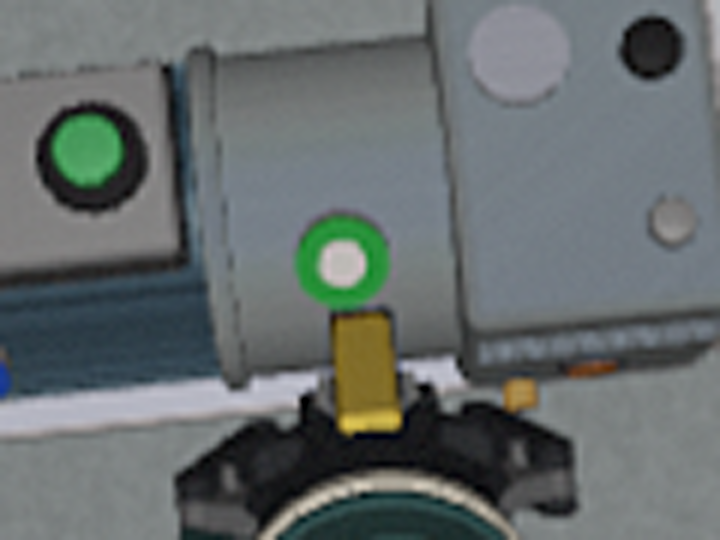

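The scene view puts the tip at about (317,210), matching the prediction (317.5,211.4), and the pad sits where expected in all three views. I'll approach to about 10 mm.

Request:
apply_moves:
  series:
    - {"tx": 1,"ty": -1,"tz": 4,"ax": 0,"ay": 0.005,"az": -0.003,"claw": 10}
    - {"tx": 1,"ty": -1,"tz": 6,"ax": 0,"ay": 0.005,"az": -0.003,"claw": 10}
    - {"tx": 1,"ty": -1,"tz": 6,"ax": 0,"ay": 0.005,"az": -0.003,"claw": 10}
    - {"tx": 1,"ty": -0.5,"tz": 5,"ax": 0,"ay": 0.004,"az": -0.003,"claw": 10}
    - {"tx": 0,"ty": 0,"tz": 5,"ax": 0,"ay": 0,"az": 0,"claw": 10}
    - {"tx": 0,"ty": 0,"tz": 3,"ax": 0,"ay": 0,"az": 0,"claw": 10}
    - {"tx": 0,"ty": 0,"tz": 0,"ax": 0,"ay": 0,"az": 0,"claw": 10}
    - {"tx": 0,"ty": 0,"tz": 0,"ax": 0,"ay": 0,"az": 0,"claw": 10}
    - {"tx": 0,"ty": 0,"tz": 0,"ax": 0,"ay": 0,"az": 0,"claw": 10}
    - {"tx": 0,"ty": 0,"tz": 0,"ax": 0,"ay": 0,"az": 0,"claw": 10}

```text
time: 14.75
eef_pos: [0.5501, -0.041, 0.2707]
tcp_rot: [179.8, -30.1, 5.1]
ft_force: [0.3, 0.1, -2.0]
opening: 0.244
```

```bash
cat >> h.py <<'E'
def rep():
    show(); s=bot.state(); Rc=R.from_euler('xyz',s['tcp_rot'],degrees=True); z=Rc.as_matrix()[:,2]
    tip=s['eef_pos']+z*.0988
    print('angle',np.degrees(np.arccos(min(1,-z@n_))),'tip',np.round(tip,4),'standoff mm',(tip-pad_)@n_*1e3,'lat',np.round((tip-pad_)@np.array([x_,y_]).T*1e3,1))
    print('Fn',s['ft_force']@n_); return s,tip
E
python3 - <<'E'
from h import *
s,tip=rep()
for n in('wrist','scene'):
    cv2.imwrite(f'pics/{n}8.png',bot.get_image(n)[:,:,::-1])
    print(n,proj(n,tip,s),proj(n,pad_,s))
plan(pad_+n_*(.0988+.005),Rt,1)
crop('pics/scene8.png','pics/s8c.png',285,180,80,70,9)
crop('pics/wrist8.png','pics/w8c.png',240,120,160,120,4)
E
```

```text
14.75 [ 0.5501 -0.041   0.2707] [179.75 -30.14   5.12] F [ 0.33  0.08 -2.  ] op 0.244 q [-11.  -28.2 112.7   8.5  66.5  72.6]
angle 0.2377127493299113 tip [ 0.5996 -0.037   0.1852] standoff mm 13.83850868998189 lat [0.5 0.3]
Fn -1.902488592366577
wrist [319.81128622 200.37268999] [319.45216513 196.88371305]
scene [321.18760635 224.22845995] [321.88594081 229.28696938]
dist mm 8.892041524596092 ang 0.26742217885114267
[-0.3, 0.0, 8.9] [0.0034, -0.0027, 0.0017]
```

View pics/s8c.png

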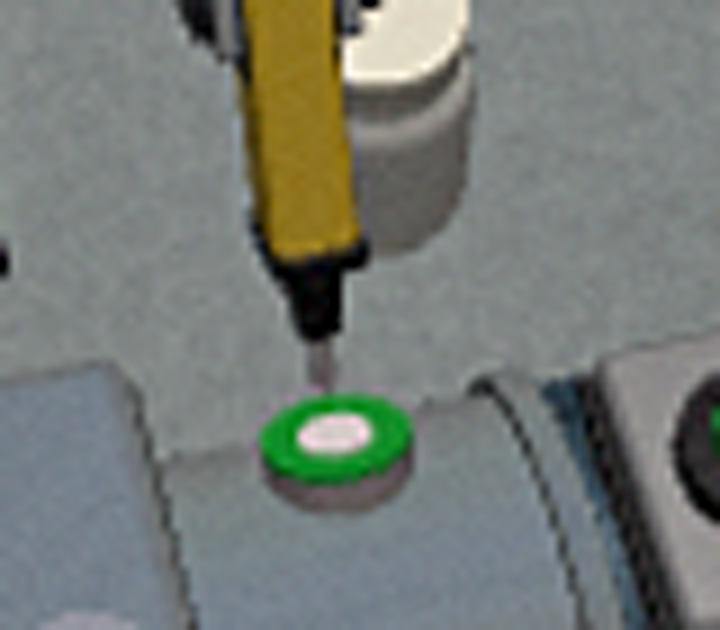

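View pics/w8c.png

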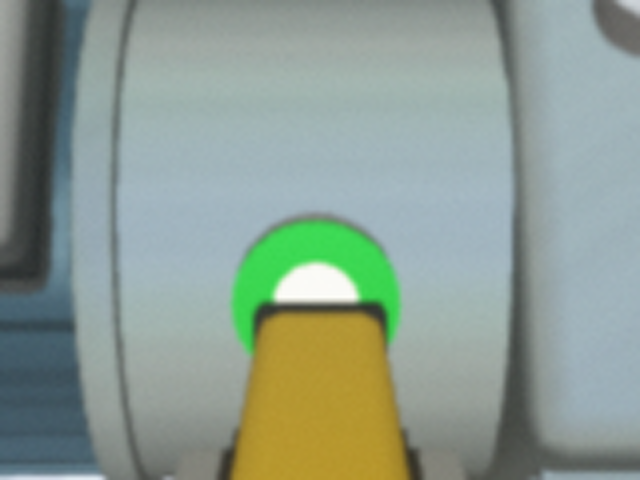

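Square to 0.3° and within about 1 mm laterally. I'll make a small correction and advance slowly.

Request:
apply_moves:
  series:
    - {"tx": 0.3,"ty": -0.4,"tz": 2,"ax": 0.002,"ay": -0.001,"az": 0,"claw": 10}
    - {"tx": 0.2,"ty": -0.4,"tz": 2,"ax": 0.001,"ay": -0.001,"az": 0,"claw": 10}
    - {"tx": 0,"ty": 0,"tz": 2,"ax": 0,"ay": 0,"az": 0,"claw": 10}
    - {"tx": 0,"ty": 0,"tz": 2,"ax": 0,"ay": 0,"az": 0,"claw": 10}
    - {"tx": 0,"ty": 0,"tz": 1,"ax": 0,"ay": 0,"az": 0,"claw": 10}
    - {"tx": 0,"ty": 0,"tz": 0,"ax": 0,"ay": 0,"az": 0,"claw": 10}
    - {"tx": 0,"ty": 0,"tz": 0,"ax": 0,"ay": 0,"az": 0,"claw": 10}
    - {"tx": 0,"ty": 0,"tz": 0,"ax": 0,"ay": 0,"az": 0,"claw": 10}
    - {"tx": 0,"ty": 0,"tz": 0,"ax": 0,"ay": 0,"az": 0,"claw": 10}
    - {"tx": 0,"ty": 0,"tz": 0,"ax": 0,"ay": 0,"az": 0,"claw": 10}

```text
time: 15.85
eef_pos: [0.5554, -0.0397, 0.2626]
tcp_rot: [179.9, -30.0, 5.1]
ft_force: [0.7, -0.4, -0.7]
opening: 0.251
```

Run:
```python
from h import *
s,tip=rep()
for n in('wrist','scene'):
    cv2.imwrite(f'pics/{n}9.png',bot.get_image(n)[:,:,::-1])
    print(n,proj(n,tip,s),proj(n,pad_,s))
rep()
crop('pics/scene9.png','pics/s9c.png',285,180,80,70,9)
crop('pics/wrist9.png','pics/w9c.png',240,120,160,120,4)
```

```text
15.85 [ 0.5554 -0.0397  0.2626] [179.93 -30.04   5.11] F [ 0.65 -0.42 -0.66] op 0.251 q [-10.8 -27.4 112.9   8.6  65.7  72.6]
angle 0.03785779461270838 tip [ 0.6047 -0.0354  0.1771] standoff mm 4.188463385338211 lat [ 1.  -0.9]
Fn -0.8822579069905246
wrist [319.80877316 200.37489043] [320.7922897 200.1620841]
scene [322.15998301 227.85658663] [321.88594081 229.28696938]
15.95 [ 0.5554 -0.0397  0.2626] [179.93 -30.04   5.11] F [ 0.48  0.19 -1.36] op 0.249 q [-10.8 -27.4 112.9   8.6  65.7  72.6]
angle 0.03660315993027334 tip [ 0.6047 -0.0354  0.1771] standoff mm 4.173739965181822 lat [ 1.  -0.9]
Fn -1.4255262564158004
```

View pics/s9c.png

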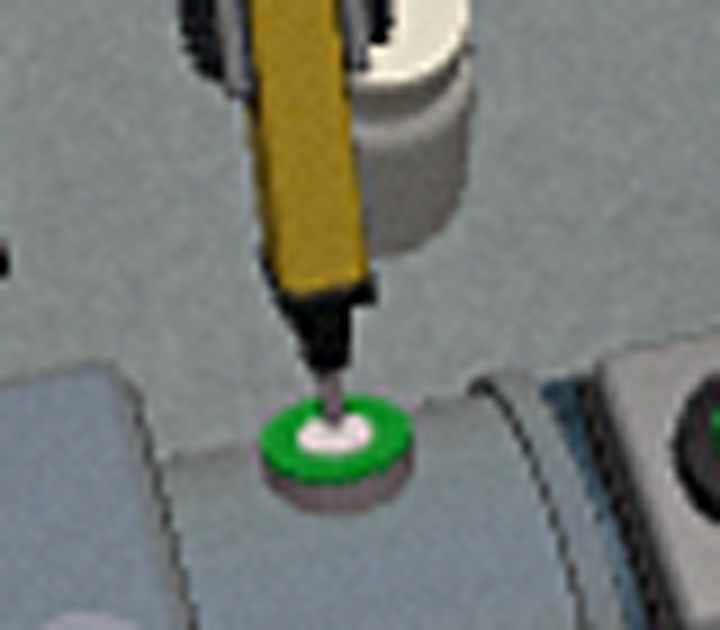

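View pics/w9c.png

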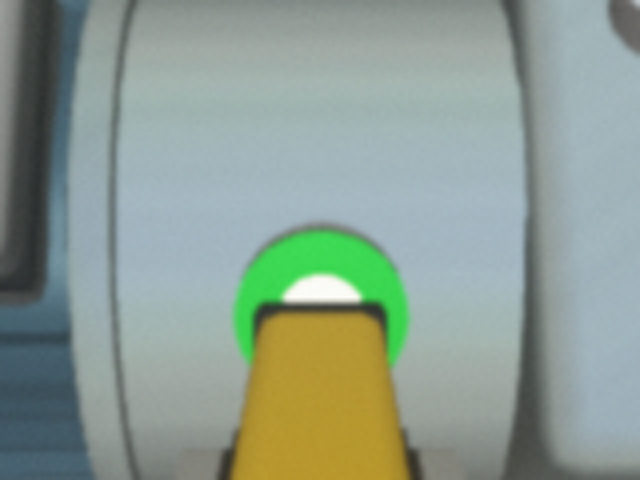

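Request:
apply_moves:
  series:
    - {"tx": 0,"ty": 0,"tz": 1.5,"ax": 0,"ay": 0,"az": 0,"claw": 10}
    - {"tx": 0,"ty": 0,"tz": 1.5,"ax": 0,"ay": 0,"az": 0,"claw": 10}
    - {"tx": 0,"ty": 0,"tz": 1.5,"ax": 0,"ay": 0,"az": 0,"claw": 10}
    - {"tx": 0,"ty": 0,"tz": 1.5,"ax": 0,"ay": 0,"az": 0,"claw": 10}
    - {"tx": 0,"ty": 0,"tz": 0,"ax": 0,"ay": 0,"az": 0,"claw": 10}
    - {"tx": 0,"ty": 0,"tz": 0,"ax": 0,"ay": 0,"az": 0,"claw": 10}
    - {"tx": 0,"ty": 0,"tz": 0,"ax": 0,"ay": 0,"az": 0,"claw": 10}
    - {"tx": 0,"ty": 0,"tz": 0,"ax": 0,"ay": 0,"az": 0,"claw": 10}
    - {"tx": 0,"ty": 0,"tz": 0,"ax": 0,"ay": 0,"az": 0,"claw": 10}
    - {"tx": 0,"ty": 0,"tz": 0,"ax": 0,"ay": 0,"az": 0,"claw": 10}

```text
time: 16.95
eef_pos: [0.5587, -0.0395, 0.2577]
tcp_rot: [179.9, -30.1, 5.1]
ft_force: [-1.6, -0.0, 0.2]
opening: 0.25
```

Run:
```python
from h import *
rep()
for n in('wrist','scene'):
    cv2.imwrite(f'pics/{n}10.png',bot.get_image(n)[:,:,::-1])
rep()
crop('pics/scene10.png','pics/s10c.png',285,180,80,70,9)
```

```text
16.95 [ 0.5587 -0.0395  0.2577] [179.91 -30.07   5.12] F [-1.64 -0.04  0.23] op 0.25 q [-10.7 -26.9 113.    8.6  65.   72.6]
angle 0.0764887433805806 tip [ 0.608  -0.0352  0.1722] standoff mm -1.7356225938193977 lat [ 1.4 -0.8]
Fn 1.0217391203094852
17.05 [ 0.5587 -0.0395  0.2576] [179.92 -30.07   5.12] F [-2.05 -0.24  1.7 ] op 0.25 q [-10.7 -26.9 113.    8.6  65.   72.6]
angle 0.07445168506773824 tip [ 0.608  -0.0352  0.1721] standoff mm -1.7759556938209562 lat [ 1.3 -0.8]
Fn 2.502363841680905
```

View pics/s10c.png

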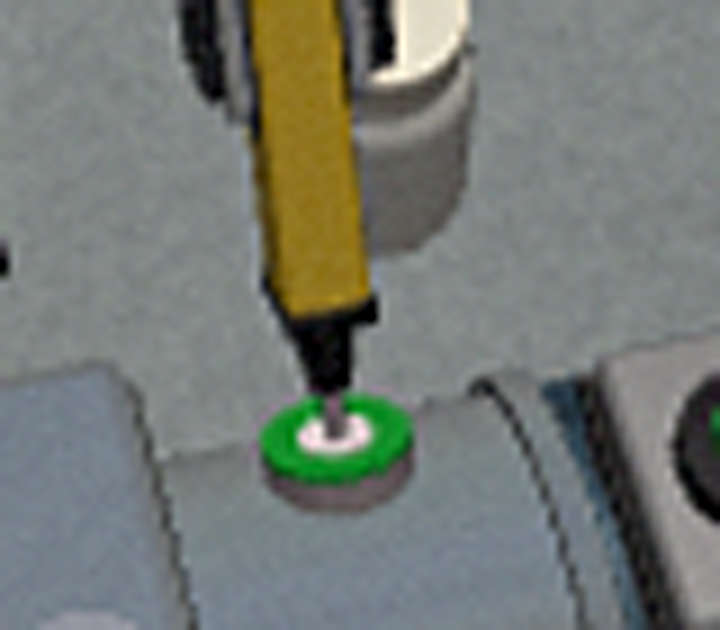

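Request:
apply_moves:
  series:
    - {"tx": 0,"ty": 0,"tz": 1,"ax": 0,"ay": 0,"az": 0,"claw": 10}
    - {"tx": 0,"ty": 0,"tz": 1,"ax": 0,"ay": 0,"az": 0,"claw": 10}
    - {"tx": 0,"ty": 0,"tz": 0,"ax": 0,"ay": 0,"az": 0,"claw": 10}
    - {"tx": 0,"ty": 0,"tz": 0,"ax": 0,"ay": 0,"az": 0,"claw": 10}
    - {"tx": 0,"ty": 0,"tz": 0,"ax": 0,"ay": 0,"az": 0,"claw": 10}
    - {"tx": 0,"ty": 0,"tz": 0,"ax": 0,"ay": 0,"az": 0,"claw": 10}
    - {"tx": 0,"ty": 0,"tz": 0,"ax": 0,"ay": 0,"az": 0,"claw": 10}
    - {"tx": 0,"ty": 0,"tz": 0,"ax": 0,"ay": 0,"az": 0,"claw": 10}
    - {"tx": 0,"ty": 0,"tz": 0,"ax": 0,"ay": 0,"az": 0,"claw": 10}
    - {"tx": 0,"ty": 0,"tz": 0,"ax": 0,"ay": 0,"az": 0,"claw": 10}

```text
time: 18.05
eef_pos: [0.5597, -0.0394, 0.2559]
tcp_rot: [179.9, -30.1, 5.1]
ft_force: [-2.6, -0.6, 1.6]
opening: 0.249
```

Run:
```python
from h import *
rep()
F=[]
for i in range(10):
    im=bot.get_image('scene'); F.append(bot.state()['ft_force']@n_)
print(np.round(F,2),np.mean(F))
cv2.imwrite(f'pics/scene11.png',im[:,:,::-1]);cv2.imwrite(f'pics/wrist11.png',bot.get_image('wrist')[:,:,::-1])
rep()
crop('pics/scene11.png','pics/s11c.png',285,180,80,70,9)
crop('pics/wrist11.png','pics/w11c.png',240,120,160,120,4)
```

```text
18.05 [ 0.5597 -0.0394  0.2559] [179.91 -30.07   5.12] F [-2.55 -0.63  1.59] op 0.249 q [-10.6 -26.7 113.1   8.6  64.8  72.6]
angle 0.07439747439866262 tip [ 0.609  -0.0352  0.1704] standoff mm -3.780665941738159 lat [ 1.4 -0.8]
Fn 2.678968963910564
[1.65 1.82 2.35 2.95 3.1  3.12 2.78 2.84 2.02 2.73] 2.536868612942679
18.6 [ 0.5597 -0.0394  0.256 ] [179.91 -30.07   5.12] F [-3.   -0.78  1.79] op 0.248 q [-10.6 -26.7 113.1   8.6  64.8  72.6]
angle 0.0789227946029903 tip [ 0.609  -0.0352  0.1705] standoff mm -3.7503043726404 lat [ 1.4 -0.8]
Fn 3.079249149019682
```

View pics/s11c.png

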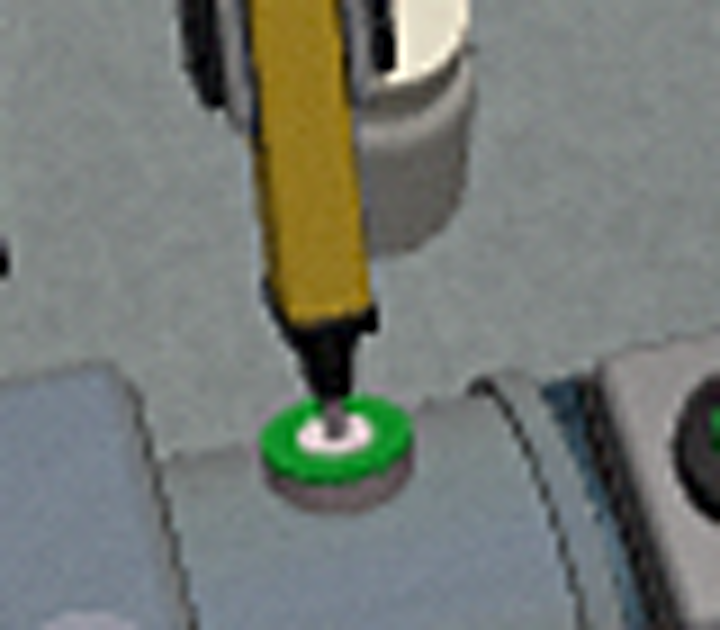

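View pics/w11c.png

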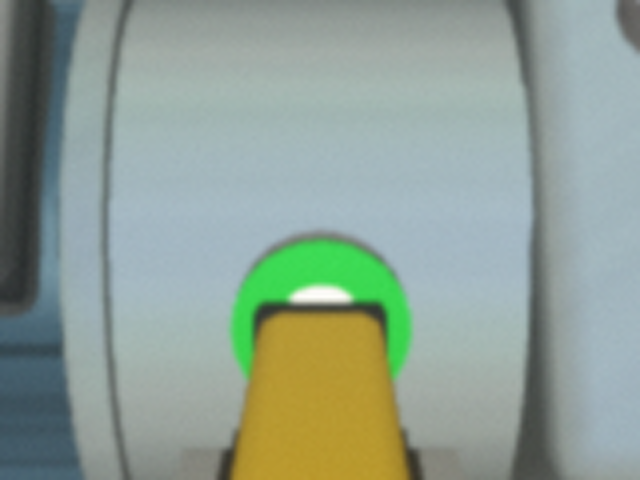

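Run:
```python
from h import *
print(bot.job_done()); rep()
```

```text
the job is handed in; nothing more can be done
None
the job is handed in; nothing more can be done
```

The pump's green button was pressed, and the job is handed in with the pen still gripped and held on the green-ringed pad. No verdict was reported.

- **Start button:** it went fully down; its side wall disappeared into the collar and the push reached about 25 N. The first try was about 4.5 mm off centre, so I re-centred and pressed again. In the pictures the red button stayed up and clear.
- **Pen:** I lifted it straight up out of its holder, and the jaws have read about 21.5 mm since the grip, as expected for the 22 mm faces.
- **Position on the pad:** the last pictures show the tip in the bare spot inside the ring. By calculation it is within about 1.5 mm of the middle and 0.1° from square, using a pump angle that is good to about 1°.
- **Push:** arm position puts the tip about 3.8 mm in. Force puts it at 4 to 5 mm, from a push of about 4 N. Both are inside the 1.5 to 7 mm limit.
- **Jar, beaker and spanner:** nothing I did touched them, and they looked unmoved in the pictures.

**Disagreements:** the button bottomed out with the tool reading 217 mm, where the description gives 213 mm. The force sensor also has about 1 N of noise. I therefore set the final push from contact rather than from stated heights. I did not read the button or tip joints directly.

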